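# Balance the tool tote on its pins

### The arm

A 6-joint arm with a two-finger parallel gripper is mounted at the origin on a cart in front of the work surface, level with it; the furniture and walls round the work are solid. World frame = base frame: x ahead of the robot, y to its left, z up, the work surface at z = 0. Lengths are in mm, angles in rad, forces in N, time in s.
With the tool pointing down it reaches from about 350 to 850 mm from the base axis. Payload 8.1 kg.
Tool frame: the origin (TCP) lies on the front face of the gripper's body, between the roots of the fingers; the fingertips stand 84 mm ahead of it and the grasp point (between the pads) lies 65 mm ahead of it; z points along the fingers, y is the line along which they close (so a half turn about z gives the same grasp; the last joint's range is limited). The gripper opens to 93 mm and grips with 3 to 60 N. Pads are 15 mm wide; open, the fingers measure 128 mm over their backs; the gripper's body (75 mm by 188 mm) begins 65 mm behind the grasp point.
Start: joints at [-1.334, 0.13, 1.488, -0, 1.523, -0.085], TCP at [189.785, -569.199, 302.735] pointing down, gripper open.
Joint ranges: [-2.96, 2.96], [-0.89, 2.26], [0.02, 2.5], [-1.34, 4.48], [0, 2.73], [-2.66, 2.66]. Speed limits (rad/s): [2.39, 2.39, 2.79, 3.14, 3.14, 3.14].

### API

Orientations are given as a unit quaternion [w, x, y, z].
In Python, from plant import * gives the robot as it stands.
- The arm moves only by the tool carry_out, never from a script. Its argument "targets" is a list of rows, each an object with "xyz": the shift along the tool's x, y, z in mm, a list of three; "angular": the turn, a rotation vector about the tool's x, y, z in rad, a list of three. A call has exactly 5 rows; each row shifts and turns the commanded pose from where the row before left it, along the tool's axes as they then stand; what a row does not reach is not made up. A row lasts 1/10 s, in which the tool goes at most 50 mm and 8.59 degrees, less where a joint would pass 70% of its speed; a pose out of reach is approached as far as the arm can. A call is refused whole if a number of a shift passes 50 or a number of a turn 0.15, either way. A call with a gripper value outside its range is refused whole. "gripper" is the closure, from 0 (fully open) to 1 (shut), set as the call begins (left out, the last holds). The fingers move at their own pace and stop on an object; "grip_force" is the grip in N (left out, the last holds). Time passes only in rows, so rows that do not move let the fingers close, or fill a call up. It gives the time, the measured TCP pose, the force, the opening and the grip force at its end, in the units of the state.
- sense(): the state, without advancing time (a new reading comes with each control period).
- grab_frame(name): name is "scene" or "top" or "wrist"; returns the picture (400x640x3 uint8, red, green, blue); there is no depth.
- get_calibration(name): a dict with "fx", "fy", "cx", "cy" (pixels), "eye" and "rotation" of the camera in the world. Camera axes: x right, y down, z forward; pixel columns grow to the right and rows downward; lengths in mm; the calibration is good to about 2 mm. A picture is of the moment at which its call begins: read the wrist's pose just before it. get_calibration takes no time and is no camera call; for the wrist camera it gives the pose at the moment of the call.
- finish_job(): hands the job in; it is judged then, once.
The state is a dict: "clock": time; "joint_pos": joint angles; "qvel": joint speeds; "joint_torque": joint torques, N m; "position": TCP position; "orientation": TCP orientation; "force": force on the tool from outside, world axes, zero at the start; "ft_torque": the same for the moment, N m; "gripper_width": opening from 0.0 (shut) to 1.0 (fully open); "grip_force": force on a finger pad.
Only numpy, scipy, OpenCV 4.12 (cv2) and the standard library are available. Lean on these libraries where they do the work, as an engineer would, in place of code of your own. Each camera call takes 0.05 s, during which the arm holds its last target. There are 200 camera calls.

### The job

The plywood tool tote hangs on its two pivot pins and has to balance there before it can be carried by its bail. Set the block plane down in its grey felt bay between the two dark strips, then slide the carton of screws along the tote floor, without lifting it (its bottom is only folded shut), until the tote hangs level by itself with nothing touching it. Do not disturb the other things on the bench.

Things in the scene. Friction and masses are not known exactly. Their poses are not given: they have to be found in the camera images.
- tote (a joint): Tilt of the tote on its pins, rad: 0 level, + when the carton side is up, stops at -0.16 and +0.16. The pins lie 70 mm above the floor, so pushing the carton also swings the tote until the push ends; it then settles in about 1 s. Fully loaded and off the stops it tilts about 0.0056 rad (0.0045 to 0.007) per mm that the carton is slid; a carton further from the pivot brings its side down.
- tote_floor (a point): Point on the tote's floor (60 mm above the bench if level) midway between the pins. Axes turn with the tote: x along the pins, y along the tote to its open side with the carton, z out of the floor. Inside 190 (x) by 400 mm (y), side and end boards 24 mm high; at the pins the sides rise to 90 mm, outside x = +-95 mm, the stand's posts just beyond.
- tote_bay (a point): Middle of the plane's bay on the tote's floor, 90 mm to -y of tote_floor, same axes: grey felt between two dark wooden strips 7 mm high that run along x, with 64 mm clear between them (along y). A red pencil is fixed in the tote beyond the outer strip.
- plane: Steel block plane, 50 mm (its x) by 160 mm (its y) by 52 mm high, 0.6 to 0.85 kg. Origin at the centre of its sole, y along its length, z up. Its straight steel sides, 50 mm apart and 34 mm high, can be gripped at mid-length; the cap in the middle reaches 52 mm.
- carton: Brown cardboard carton of screws, 150 mm (its x, which lies along the tote's x) by 80 mm (its y) by 60 mm high, part used so its weight is unknown: about 0.57 to 0.83 kg. Origin at the centre of its underside. It starts near the pivot, on the open side.
- stand: Fixed wooden stand with two posts that carry the tote's pins, 280 mm (x) by 420 mm (y), post tops 150 mm above the bench. Origin on the bench under the middle of the pivot line; x along the pins, y towards the tote's open side. A steel bail is folded down past the bay end, to 245 mm from the origin, 40 mm high at its end.
- chisel: Chisel with a yellow wooden handle, 263 mm long, lying along the front edge of the bench, bystander.
- offcut_a: Softwood offcut, 45 x 110 x 22 mm, on the right of the bench, bystander.

How it is judged:
By the outcome, as a careful person would: the job done as asked, in the order asked, and still so for the second after the job is handed in, with the robot touching nothing.
It also fails if it takes over 72 s, if anything falls off the work surface, if the arm or the gripper's body presses on something with over 40 N, if the wrist force passes 120 N, or if a joint passes its speed limit or range.

## Working session

There is one attempt and no reset: what is moved stays moved. The work goes in short steps, Python scripts to look and compute and a tool call to move; the robot and the scene stay as the last step left them, time stands still between calls to the robot, and variables do not carry over. Pictures are saved under pics/ and viewed, at most 10 in all, crops included, and the job is handed in when it is done.

Besides the shell and the picture viewer there is one more tool, called after ">>>" as name([rows], argument=value, ...), one row to a line, values as JSON. carry_out: Moves the arm, as the interface text tells. Its arguments: {"type":"object","properties":{"targets":{"type":"array"},"gripper":{"type":"number"},"grip_force":{"type":"number"}},"required":["targets"]}

```bash
ls; mkdir -p pics
python3 - <<'E'
from plant import *
import cv2
for n in("scene","top"):
    cv2.imwrite(f"pics/{n}0.png",grab_frame(n)[:,:,::-1]); c=get_calibration(n); print(n,c)
print(sense())
E
```

```text
pics
scene {'fx': 451.7185718129354, 'fy': 451.7185718129354, 'cx': 316.06303655512255, 'cy': 199.0555854939128, 'eye': array([-153.35609239,  767.92174274,  640.81893176]), 'rotation': array([ 0.16407328, -0.29019495,  0.80292263, -0.49414785])}
top {'fx': 441.2353118469501, 'fy': 441.2353118469501, 'cx': 315.25979172611505, 'cy': 198.64198096503523, 'eye': array([ 380.02641051,  -80.46961641, 1118.58528293]), 'rotation': array([-0.04319351,  0.71264328, -0.69819785,  0.05285495])}
{'clock': 0.1, 'joint_pos': array([-1.33438758e+00,  1.31070765e-01,  1.48919058e+00,  1.23462164e-05,
        1.52299595e+00, -8.53712146e-02]), 'qvel': array([-8.44754744e-04, -2.52725330e-03, -4.87397935e-03, -1.30351956e-03,
        1.15427659e-03,  3.36226967e-05]), 'joint_torque': array([ 9.69125467e-04, -5.61340249e+01, -4.93097556e+01,  7.69661483e-02,
        2.91433081e-02, -6.00625094e-05]), 'position': array([ 189.70486456, -568.81898747,  301.79002454]), 'orientation': array([-8.30411031e-04,  9.87084809e-01,  1.60196403e-01, -5.66476704e-05]), 'force': array([-0.21435047,  0.06971496,  0.89685544]), 'ft_torque': array([0.01160878, 0.01459481, 0.00742834]), 'grip_force': 0.0, 'gripper_width': 0.9993127290215169}
```

View pics/top0.png

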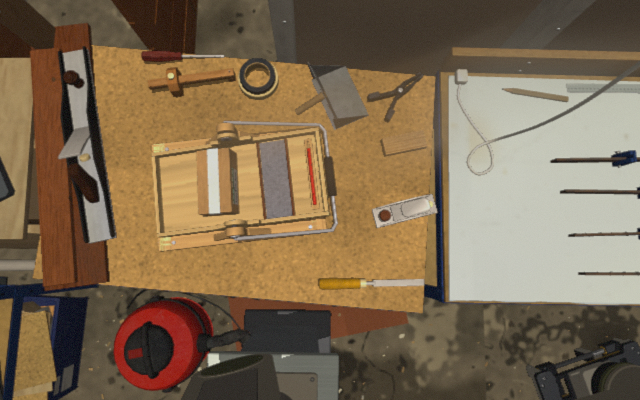

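View pics/scene0.png

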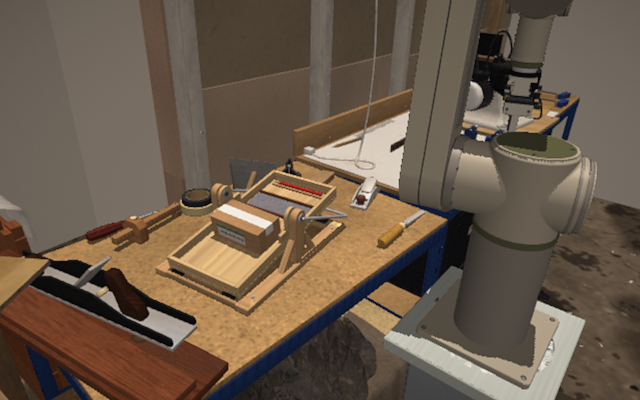

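The top view shows the tote at columns 153–330, rows 125–250, with the carton near column 215, felt bay near 275, and pencil near 310. The plane is at about (405,210), the chisel at (370,283), and the offcut at (404,145). I'll enlarge the view to measure them.

```bash
cat > h.py <<'E'
from plant import *
import cv2, numpy as np
from scipy.spatial.transform import Rotation as R
def rot(q): return R.from_quat(q,scalar_first=True).as_matrix()
def ray(c,u,v,z):
    d=rot(c["rotation"])@np.array([(u-c["cx"])/c["fx"],(v-c["cy"])/c["fy"],1]); e=np.array(c["eye"])
    return e+d*(z-e[2])/d[2]
def proj(c,P):
    p=(np.atleast_2d(P)-c["eye"])@rot(c["rotation"]); return np.c_[c["fx"]*p[:,0]/p[:,2]+c["cx"],c["fy"]*p[:,1]/p[:,2]+c["cy"]]
E
python3 - <<'E'
from h import *
im=cv2.imread("pics/top0.png")
a=cv2.resize(im[115:255,145:345],None,fx=4,fy=4,interpolation=cv2.INTER_CUBIC)
cv2.imwrite("pics/crop1.png",a)
b=cv2.resize(im[130:235,365:445],None,fx=5.5,fy=5.5,interpolation=cv2.INTER_CUBIC)
cv2.imwrite("pics/crop2.png",b)
E
```

```text
(no output)
```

View pics/crop1.png

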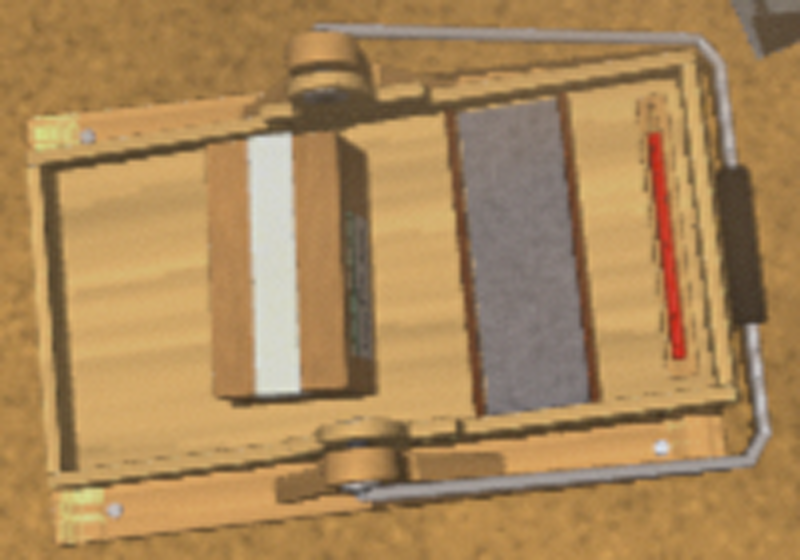

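View pics/crop2.png

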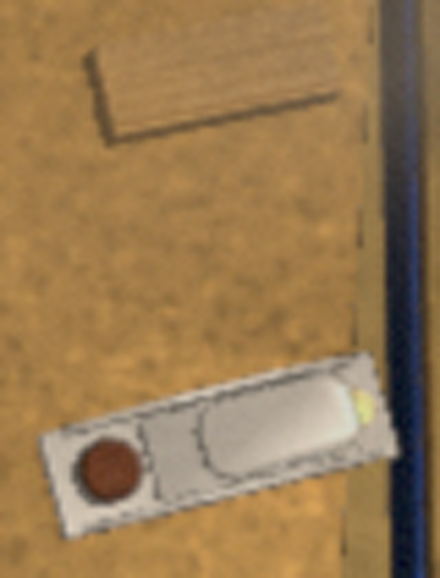

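The crops show the tote (crop 1) and the plane and offcut (crop 2). The felt corners are at crop px (458,110), (560,97), (590,402), (483,414). The carton top corners are at (208,143), (337,133), (350,390), (217,398), and the plane corners at (40,437), (372,352), (398,455), (67,538). Next I'll fit the poses.

```bash
cat >> h.py <<'E'
from scipy.optimize import least_squares
def tote2w(P,X,Y,yaw,t):
    P=np.atleast_2d(P)-[0,0,70]
    return P@(R.from_euler('z',yaw)*R.from_euler('x',t)).as_matrix().T+[X,Y,130]
E
python3 - <<'E'
from h import *
c=get_calibration("top")
up=lambda p,s,o:(np.array(p)+.5)/s-.5+o
uf=up([(458,110),(560,97),(590,402),(483,414)],4,[145,115])
uc=up([(208,143),(337,133),(350,390),(217,398)],4,[145,115])
F=np.array([(95,-58,1),(95,-122,1),(-95,-122,1),(-95,-58,1)])
C=np.array([(75,40,60),(75,-40,60),(-75,-40,60),(-75,40,60)])
def res(p):
    return np.r_[proj(c,tote2w(F,*p[:4]))-uf, proj(c,tote2w(C+[p[4],p[5],0],*p[:4]))-uc].ravel()
for t in(-.16,0,.16):
    s=least_squares(lambda q:res(np.r_[q[:3],t,q[3:]]),[400,150,0,0,40]); print(t,s.x,s.cost)
s=least_squares(res,[400,150,0,0,0,40]); print(s.x,s.cost); print(s.fun.round(1))
for z in (0,10,20):
    q=np.array([ray(c,*u,z) for u in up([(40,437),(372,352),(398,455),(67,538)],5.5,[365,130])])
    l=(q[0]+q[3]-q[1]-q[2])/2; print(z,q.mean(0),np.hypot(*l[:2]),np.linalg.norm((q[0]+q[1]-q[2]-q[3])/2),np.arctan2(-l[0],l[1]))
E
```

```text
-0.16 [ 5.59977310e+02  1.02822020e+02  1.04703379e-01 -1.90141511e+00
  4.08351672e+01] 3.627581373906772
0 [ 5.63353644e+02  9.40776295e+01  1.08974556e-01 -5.34813846e+00
  4.62638343e+01] 4.546474988187242
0.16 [ 5.66726731e+02  8.29553012e+01  1.13387701e-01 -8.96176513e+00
  5.47459656e+01] 8.94471765791316
[ 5.61003660e+02  1.00428415e+02  1.05964540e-01 -1.11306208e-01
 -2.94707701e+00  4.21656786e+01] 3.31029701706475
[ 0.3 -0.9  0.7 -0.5 -0.6  0.9 -0.4  0.4 -1.1  0.6  0.2 -0.6  0.9 -0.7
 -0.   0.7]
0 [ 507.39727101 -323.21505525    0.        ] 160.64950085628163 48.93986520134436 0.2681036322591857
10 [ 506.25859288 -321.0449441    10.        ] 159.2133162102972 48.50234947546847 0.2681036322591857
20 [ 505.11991474 -318.87483296   20.        ] 157.7771315643128 48.06483374959275 0.2681036322591861
```

```bash
cat >> h.py <<'E'
def goal(th,roll=0):  # tool down, x at world angle th, then turned about tool x
    return R.from_euler('z',th)*R.from_euler('x',np.pi)*R.from_euler('x',roll)
def plan(p,Rt,n,p0=None,R0=None):
    s=sense(); p0=s["position"] if p0 is None else p0; R0=R.from_quat(s["orientation"],scalar_first=True) if R0 is None else R0
    w=(R0.inv()*Rt).as_rotvec(); d=(np.array(p)-p0)/n; cur=R0; rows=[]
    for i in range(n):
        rows.append((cur.inv().apply(d).round(1).tolist(),(w/n).round(3).tolist())); cur=cur*R.from_rotvec(w/n)
    for r in rows: print(*r)
E
python3 - <<'E'
from h import *
plan([506.5,-321.5,220],goal(-1.303),15)
E
```

```text
[25.2, -9.0, 5.5] [-0.0, 0.0, 0.108]
[24.1, -11.6, 5.5] [-0.0, 0.0, 0.108]
[22.7, -14.2, 5.5] [-0.0, 0.0, 0.108]
[21.1, -16.5, 5.5] [-0.0, 0.0, 0.108]
[19.2, -18.7, 5.5] [-0.0, 0.0, 0.108]
[17.0, -20.7, 5.5] [-0.0, 0.0, 0.108]
[14.7, -22.4, 5.5] [-0.0, 0.0, 0.108]
[12.2, -23.9, 5.5] [-0.0, 0.0, 0.108]
[9.5, -25.0, 5.5] [-0.0, 0.0, 0.108]
[6.8, -25.9, 5.5] [-0.0, 0.0, 0.108]
[3.9, -26.5, 5.5] [-0.0, 0.0, 0.108]
[1.0, -26.8, 5.5] [-0.0, 0.0, 0.108]
[-1.9, -26.7, 5.5] [-0.0, 0.0, 0.108]
[-4.8, -26.4, 5.5] [-0.0, 0.0, 0.108]
[-7.6, -25.7, 5.5] [-0.0, 0.0, 0.108]
```

>>> carry_out([
  {"xyz": [25,-9,5.5],"angular": [0,0,0.108]},
  {"xyz": [24,-12,5.5],"angular": [0,0,0.108]},
  {"xyz": [23,-14,5.5],"angular": [0,0,0.108]},
  {"xyz": [21,-16,5.5],"angular": [0,0,0.108]},
  {"xyz": [19,-19,5.5],"angular": [0,0,0.108]},
], gripper=0)

```text
clock: 0.6
position: [295.6, -485.9, 274.5]
orientation: [-0.0, 0.994, -0.111, -0.0]
force: [0.1, -0.5, 0.1]
gripper_width: 1.002
grip_force: 0.0
```

>>> carry_out([
  {"xyz": [17,-21,5.5],"angular": [0,0,0.108]},
  {"xyz": [15,-22,5.5],"angular": [0,0,0.108]},
  {"xyz": [12,-24,5.5],"angular": [0,0,0.108]},
  {"xyz": [10,-25,5.5],"angular": [0,0,0.108]},
  {"xyz": [7,-26,5.5],"angular": [0,0,0.108]},
])

```text
clock: 1.1
position: [401.7, -403.6, 247.0]
orientation: [-0.0, 0.928, -0.372, -0.0]
force: [-0.0, -0.9, 0.9]
gripper_width: 1.002
grip_force: 0.0
```

>>> carry_out([
  {"xyz": [4,-26,5.5],"angular": [0,0,0.108]},
  {"xyz": [1,-27,5.5],"angular": [0,0,0.108]},
  {"xyz": [-2,-27,5.5],"angular": [0,0,0.108]},
  {"xyz": [-5,-26,5.5],"angular": [0,0,0.108]},
  {"xyz": [-8,-26,5.5],"angular": [0,0,0.108]},
])

```text
clock: 1.6
position: [506.6, -320.2, 219.5]
orientation: [0.0, 0.795, -0.606, -0.0]
force: [0.6, -0.0, 0.6]
gripper_width: 1.0
grip_force: 0.0
```

Run:
```python
from h import *
c=get_calibration("wrist"); im=grab_frame("wrist")
s=sense();print(s["clock"],s["position"],s["orientation"],s["joint_pos"],c)
b=np.ascontiguousarray(im[:,:,::-1])
cv2.imwrite("pics/w1.png",b)
print(proj(c,[506.5,-321.5,0]))
```

```text
1.65 [ 508.87001639 -317.3038888   218.40754656] [-0.00110536  0.79345266 -0.60863031 -0.0008949 ] [-0.64412869  0.18386078  1.58486092  0.00227244  1.37463859  2.23489074] {'fx': 298.4207629603527, 'fy': 298.4207629603527, 'cx': 319.8229377100517, 'cy': 197.3096643541229, 'eye': array([ 523.39167727, -383.68655805,  299.94097827]), 'rotation': array([-0.01631536, -0.1327359 ,  0.98394236,  0.11820503])}
[[319.4200394 189.0723194]]
```

View pics/w1.png

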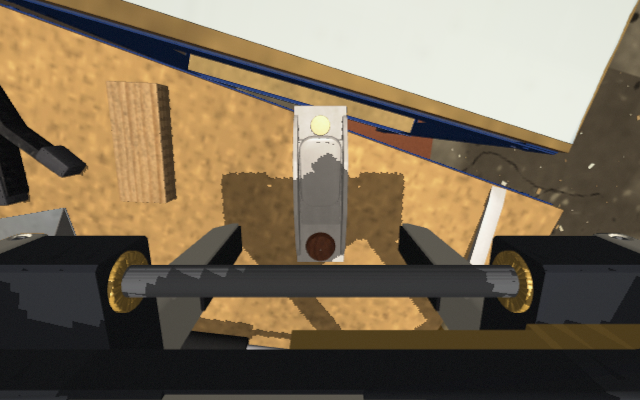

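The wrist view shows the plane upright at columns 293–347, rows 107–262, square to the fingers, and the image centre matches the top-view estimate to within a few pixels.

Run:
```python
from h import *
c=get_calibration("wrist"); s=sense()
for z in (0,5,34):
    q=np.array([ray(c,*u,z) for u in [(294,261),(293,107),(347,107),(347,261)]])
    l=(q[0]+q[3]-q[1]-q[2])/2; print(z,q.mean(0),np.linalg.norm(l),np.linalg.norm((q[0]+q[1]-q[2]-q[3])/2),np.arctan2(-l[0],l[1]))
print(s["position"])
plan([506.5,-320.5,97],goal(-1.303),5)
```

```text
0 [ 508.15972575 -318.77039585    0.        ] 160.59890098747815 54.73867193134809 0.2658452769793845
5 [ 508.44471203 -319.81285956    5.        ] 157.91091423063133 53.82249613976951 0.26584527697938437
34 [ 510.09763245 -325.85914907   34.        ] 142.3205910409195 48.50867654861382 0.265845276979384
[ 508.87001639 -317.3038888   218.40754656]
[0.6, 0.6, 24.3] [-0.0, 0.001, -0.001]
[0.5, 0.6, 24.3] [-0.0, 0.001, -0.001]
[0.5, 0.6, 24.3] [-0.0, 0.001, -0.001]
[0.5, 0.6, 24.3] [-0.0, 0.001, -0.001]
[0.5, 0.6, 24.3] [-0.0, 0.001, -0.001]
```

>>> carry_out([
  {"xyz": [0.5,0.3,26],"angular": [0,0,0]},
  {"xyz": [0.5,0.3,26],"angular": [0,0,0]},
  {"xyz": [0.5,0.3,26],"angular": [0,0,0]},
  {"xyz": [0.5,0.3,26],"angular": [0,0,0]},
  {"xyz": [0.5,0.3,16],"angular": [0,0,0]},
])

```text
clock: 2.15
position: [504.1, -323.1, 97.4]
orientation: [-0.0, 0.797, -0.604, -0.002]
force: [0.2, -0.8, -0.6]
gripper_width: 1.004
grip_force: 0.0
```

>>> carry_out([
  {"xyz": [0,0,0],"angular": [0,0,0]},
  {"xyz": [0,0,0],"angular": [0,0,0]},
  {"xyz": [0,0,0],"angular": [0,0,0]},
  {"xyz": [0,0,0],"angular": [0,0,0]},
  {"xyz": [0,0,0],"angular": [0,0,0]},
], gripper=1, grip_force=45)

```text
clock: 2.65
position: [505.9, -324.4, 101.5]
orientation: [0.0, 0.797, -0.604, 0.001]
force: [-0.6, -0.7, 0.5]
gripper_width: 0.62
grip_force: 0.0
```

>>> carry_out([
  {"xyz": [0,0,3],"angular": [0,0,0]},
  {"xyz": [0,0,0],"angular": [0,0,0]},
  {"xyz": [0,0,0],"angular": [0,0,0]},
  {"xyz": [0,0,0],"angular": [0,0,0]},
  {"xyz": [0,0,0],"angular": [0,0,0]},
])

```text
clock: 3.15
position: [506.7, -324.4, 98.9]
orientation: [-0.0, 0.797, -0.604, 0.002]
force: [1.9, 1.5, 8.1]
gripper_width: 0.536
grip_force: 45.0
```

Run:
```python
from h import *
for i in range(3):
    s=sense();print(s["clock"],s["position"],s["grip_force"],s["gripper_width"]); grab_frame("top")
```

```text
3.15 [ 506.67643893 -324.42697078   98.91621579] 45.00561074819416 0.5358287644317445
3.2 [ 506.65713738 -324.41130036   98.89671802] 45.00558667816222 0.5359705613560493
3.25 [ 506.66013456 -324.43321189   98.90775908] 45.00565320253372 0.5340852540153508
```

>>> carry_out([
  {"xyz": [0,0,-15],"angular": [0,0,0]},
  {"xyz": [0,0,-28],"angular": [0,0,0]},
  {"xyz": [0,0,-30],"angular": [0,0,0]},
  {"xyz": [0,0,-30],"angular": [0,0,0]},
  {"xyz": [0,0,-30],"angular": [0,0,0]},
])

```text
clock: 3.8
position: [504.4, -323.4, 230.8]
orientation: [0.0, 0.797, -0.604, -0.001]
force: [0.5, 0.1, -5.8]
gripper_width: 0.534
grip_force: 45.0
```

Run:
```python
from h import *
s=sense(); print(s["position"],s["force"],s["gripper_width"])
t=tote2w([4,-90,98.9+60],560,102.5,.105,-.16)[0]; print(t)
plan(t,goal(.105,-.16),15)
```

```text
[ 504.44216728 -323.38337829  230.76337099] [ 0.51415924  0.14662596 -5.82322563] 0.5341328425982711
[571.80571028  28.64349607 232.10314409]
[-21.4, -10.6, -0.1] [-0.009, 0.008, -0.093]
[-20.3, -12.6, -0.3] [-0.009, 0.008, -0.093]
[-19.0, -14.4, -0.6] [-0.009, 0.008, -0.093]
[-17.6, -16.1, -0.9] [-0.009, 0.008, -0.093]
[-16.0, -17.7, -1.2] [-0.009, 0.008, -0.093]
[-14.3, -19.1, -1.4] [-0.009, 0.008, -0.093]
[-12.4, -20.3, -1.7] [-0.009, 0.008, -0.093]
[-10.5, -21.4, -2.0] [-0.009, 0.008, -0.093]
[-8.4, -22.2, -2.2] [-0.009, 0.008, -0.093]
[-6.3, -22.9, -2.5] [-0.009, 0.008, -0.093]
[-4.1, -23.4, -2.8] [-0.009, 0.008, -0.093]
[-1.9, -23.6, -3.0] [-0.009, 0.008, -0.093]
[0.3, -23.7, -3.2] [-0.009, 0.008, -0.093]
[2.6, -23.5, -3.4] [-0.009, 0.008, -0.093]
[4.8, -23.1, -3.6] [-0.009, 0.008, -0.093]
```

>>> carry_out([
  {"xyz": [-21,-11,0],"angular": [-0.009,0.008,-0.093]},
  {"xyz": [-20,-13,0],"angular": [-0.009,0.008,-0.093]},
  {"xyz": [-19,-14,-1],"angular": [-0.009,0.008,-0.093]},
  {"xyz": [-18,-16,-1],"angular": [-0.009,0.008,-0.093]},
  {"xyz": [-16,-18,-1],"angular": [-0.009,0.008,-0.093]},
])

```text
clock: 4.3
position: [527.6, -205.6, 229.9]
orientation: [0.03, 0.915, -0.403, 0.001]
force: [-0.5, -0.4, -6.0]
gripper_width: 0.534
grip_force: 45.0
```

>>> carry_out([
  {"xyz": [-14,-19,-1.5],"angular": [-0.009,0.008,-0.093]},
  {"xyz": [-12,-20,-2],"angular": [-0.009,0.008,-0.093]},
  {"xyz": [-10,-21,-2],"angular": [-0.009,0.008,-0.093]},
  {"xyz": [-8,-22,-2],"angular": [-0.009,0.008,-0.093]},
  {"xyz": [-6,-23,-2.5],"angular": [-0.009,0.008,-0.093]},
])

```text
clock: 4.8
position: [551.2, -90.4, 230.2]
orientation: [0.058, 0.982, -0.18, 0.003]
force: [-0.2, 0.9, -7.2]
gripper_width: 0.535
grip_force: 45.0
```

>>> carry_out([
  {"xyz": [-4,-23,-3],"angular": [-0.009,0.008,-0.093]},
  {"xyz": [-2,-24,-3],"angular": [-0.009,0.008,-0.093]},
  {"xyz": [0,-24,-3],"angular": [-0.009,0.008,-0.093]},
  {"xyz": [2.5,-23,-3.5],"angular": [-0.009,0.008,-0.093]},
  {"xyz": [5,-23,-3.5],"angular": [-0.009,0.008,-0.093]},
])

```text
clock: 5.3
position: [573.9, 26.5, 230.2]
orientation: [0.083, 0.995, 0.052, 0.005]
force: [-0.1, -0.3, -7.2]
gripper_width: 0.529
grip_force: 45.0
```

>>> carry_out([
  {"xyz": [0,0,0],"angular": [0,0,0]},
  {"xyz": [0,0,0],"angular": [0,0,0]},
  {"xyz": [0,0,0],"angular": [0,0,0]},
  {"xyz": [0,0,0],"angular": [0,0,0]},
  {"xyz": [0,0,0],"angular": [0,0,0]},
])

```text
clock: 5.8
position: [574.6, 24.7, 230.8]
orientation: [0.083, 0.995, 0.049, 0.006]
force: [-0.7, 1.0, -6.3]
gripper_width: 0.536
grip_force: 45.0
```

Run:
```python
from h import *
c=get_calibration("wrist"); im=grab_frame("wrist"); cv2.imwrite("pics/w2.png",im[:,:,::-1])
s=sense(); print(s["clock"],s["position"],s["force"],s["gripper_width"],c)
im=grab_frame("top");cv2.imwrite("pics/top2.png",im[:,:,::-1])
t=tote2w([4,-90,98.9+60],560,102.5,.105,-.16)[0]
plan(t,goal(.105,-.16),1)
```

```text
5.85 [574.67945806  24.85346435 230.82113144] [-0.10512346  0.26764664 -6.61894123] 0.5362462141507295 {'fx': 298.4207629603527, 'fy': 298.4207629603527, 'cx': 319.8229377100517, 'cy': 197.3096643541229, 'eye': array([637.15216608,  43.96651916, 310.46099712]), 'rotation': array([ 0.14188314,  0.72688539, -0.67172613, -0.01705339])}
[-2.5, -3.7, -1.9] [0.006, -0.004, -0.006]
```

View pics/w2.png

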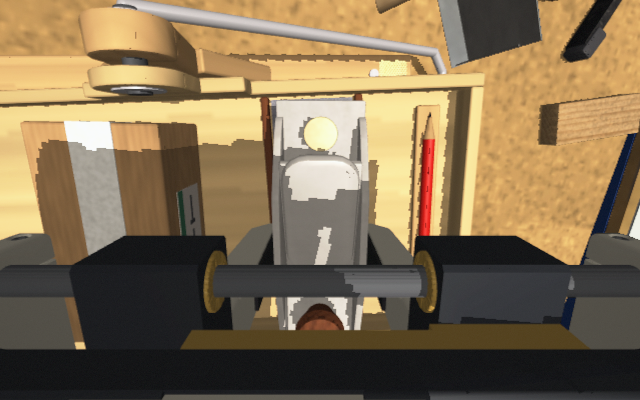

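The wrist view shows the plane above the bay. The inner dark strip is visible at u≈262–270, row 97, a sliver of the outer strip at u≈367, and the pencil at u≈427. I'll check this against the model.

Run:
```python
from h import *
c=dict(fx=298.4207629603527,fy=298.4207629603527,cx=319.82,cy=197.31,eye=np.array([637.15216608,43.96651916,310.46099712]),rotation=[0.14188314,0.72688539,-0.67172613,-0.01705339])
for P in [(95,-58,7),(95,-122,7),(95,-58,1),(60,-58,7),(60,-122,7)]:
    print(P,proj(c,tote2w(P,560,102.5,.105,-.16)).round(1))
im=cv2.imread("pics/w2.png")
for v in(98,104,112): print(v,im[v,256:276].tolist(),'|',im[v,360:376].tolist())
```

```text
(95, -58, 7) [[268.1  91.7]]
(95, -122, 7) [[355.5  91.2]]
(95, -58, 1) [[269.3  92.6]]
(60, -58, 7) [[270.2 140.3]]
(60, -122, 7) [[354.5 139.8]]
98 [[138, 209, 240], [152, 226, 249], [152, 226, 249], [146, 220, 245], [94, 145, 185], [46, 73, 117], [42, 67, 116], [43, 69, 120], [45, 71, 125], [47, 75, 130], [47, 75, 127], [38, 61, 106], [69, 104, 139], [136, 204, 237], [154, 226, 249], [154, 226, 249], [155, 226, 249], [155, 227, 249], [153, 226, 249], [154, 226, 249]] | [[49, 80, 138], [46, 75, 131], [101, 154, 197], [143, 216, 244], [154, 227, 250], [155, 227, 249], [156, 228, 250], [155, 227, 250], [155, 226, 249], [156, 227, 250], [154, 227, 249], [155, 227, 249], [156, 228, 250], [155, 228, 250], [155, 227, 250], [156, 227, 250]]
104 [[156, 228, 250], [157, 229, 250], [156, 229, 250], [156, 229, 250], [117, 175, 218], [60, 92, 131], [43, 69, 119], [46, 73, 129], [46, 75, 133], [50, 80, 138], [47, 79, 138], [42, 70, 121], [30, 47, 81], [98, 149, 186], [144, 203, 233], [159, 178, 200], [160, 155, 161], [158, 154, 159], [157, 152, 158], [146, 143, 149]] | [[223, 233, 240], [222, 233, 239], [222, 232, 238], [221, 232, 238], [219, 230, 237], [168, 200, 219], [151, 221, 243], [160, 232, 250], [160, 232, 250], [160, 232, 250], [160, 232, 250], [161, 233, 250], [160, 232, 250], [161, 232, 250], [160, 232, 250], [160, 232, 250]]
112 [[159, 230, 250], [157, 229, 250], [155, 229, 250], [155, 229, 250], [156, 229, 250], [97, 147, 187], [41, 65, 111], [44, 72, 125], [45, 73, 128], [49, 77, 135], [50, 82, 141], [35, 57, 99], [22, 35, 59], [20, 29, 49], [70, 103, 127], [82, 104, 122], [84, 86, 92], [86, 82, 86], [85, 81, 85], [85, 83, 86]] | [[221, 233, 240], [221, 233, 240], [222, 232, 240], [222, 232, 240], [211, 224, 231], [168, 216, 234], [158, 228, 247], [162, 233, 250], [163, 234, 250], [162, 233, 250], [162, 233, 250], [162, 233, 250], [163, 233, 250], [162, 233, 250], [162, 234, 250], [163, 234, 250]]
```

The match is within about 1 mm. I'll make the small correction and descend.

>>> carry_out([
  {"xyz": [-2.5,-3.7,0],"angular": [0.005,-0.004,-0.006]},
  {"xyz": [0,0,12],"angular": [0,0,0]},
  {"xyz": [0,0,14],"angular": [0,0,0]},
  {"xyz": [0,0,10],"angular": [0,0,0]},
  {"xyz": [0,0,6],"angular": [0,0,0]},
])

```text
clock: 6.4
position: [571.5, 21.9, 186.2]
orientation: [0.08, 0.995, 0.053, 0.002]
force: [-0.4, 0.3, -6.2]
gripper_width: 0.533
grip_force: 45.0
```

>>> carry_out([
  {"xyz": [0,0,0],"angular": [0,0,0]},
  {"xyz": [0,0,0],"angular": [0,0,0]},
  {"xyz": [0,0,0],"angular": [0,0,0]},
  {"xyz": [0,0,0],"angular": [0,0,0]},
  {"xyz": [0,0,0],"angular": [0,0,0]},
])

```text
clock: 6.9
position: [572.9, 22.3, 189.3]
orientation: [0.08, 0.995, 0.053, 0.005]
force: [-0.1, -0.2, -6.9]
gripper_width: 0.532
grip_force: 45.0
```

Run:
```python
from h import *
s=sense(); print(s["clock"],s["position"],s["force"])
for h in (0,):
    t=tote2w([4,-90,98.9+h],560,102.5,.105,-.16)[0]; print(t); plan(t,goal(.105,-.16),1)
```

```text
6.9 [572.94161554  22.28146072 189.32840056] [-0.13529196 -0.16828581 -6.88539984]
[572.8075717   19.13704978 172.86950708]
[-0.5, 0.4, 16.7] [0.001, -0.001, 0.001]
```

>>> carry_out([
  {"xyz": [0,0.4,6],"angular": [0,0,0]},
  {"xyz": [0,0,5],"angular": [0,0,0]},
  {"xyz": [0,0,3],"angular": [0,0,0]},
  {"xyz": [0,0,1],"angular": [0,0,0]},
  {"xyz": [0,0,0],"angular": [0,0,0]},
])

```text
clock: 7.4
position: [572.7, 19.4, 173.6]
orientation: [0.08, 0.995, 0.053, 0.004]
force: [-0.4, 0.8, -6.5]
gripper_width: 0.536
grip_force: 45.0
```

>>> carry_out([
  {"xyz": [0,0,1],"angular": [0,0,0]},
  {"xyz": [0,0,1],"angular": [0,0,0]},
  {"xyz": [0,0,0],"angular": [0,0,0]},
  {"xyz": [0,0,0],"angular": [0,0,0]},
  {"xyz": [0,0,0],"angular": [0,0,0]},
])

```text
clock: 7.9
position: [573.2, 19.3, 172.4]
orientation: [0.08, 0.995, 0.053, 0.004]
force: [-0.6, 2.2, -3.3]
gripper_width: 0.533
grip_force: 45.0
```

The plane has touched down and its weight is transferring. I'll ride the tote's arc down to the other stop, so releasing the plane doesn't let the tote swing freely.

Run:
```python
from h import *
s=sense(); print(s["position"],s["force"])
f=lambda t:tote2w([4,-90,98.4],560,102.5,.105,t)[0]
ts=np.linspace(-.16,.15,11)
for a,b in zip(ts,ts[1:]): plan(f(b),goal(.105,b),1,f(a),goal(.105,a))
print(f(.15))
```

```text
[573.15641196  19.28621783 172.35184128] [-0.56814173  2.15547857 -3.30208706]
[0.0, 0.8, 2.8] [0.031, -0.0, -0.0]
[0.0, 0.8, 2.8] [0.031, -0.0, 0.0]
[-0.0, 0.8, 2.8] [0.031, 0.0, 0.0]
[-0.0, 0.8, 2.8] [0.031, -0.0, -0.0]
[0.0, 0.8, 2.8] [0.031, 0.0, -0.0]
[-0.0, 0.8, 2.8] [0.031, -0.0, 0.0]
[0.0, 0.8, 2.8] [0.031, -0.0, -0.0]
[-0.0, 0.8, 2.8] [0.031, -0.0, 0.0]
[0.0, 0.8, 2.8] [0.031, 0.0, -0.0]
[-0.0, 0.8, 2.8] [0.031, 0.0, -0.0]
[573.74950314  10.19926602 144.63166669]
```

>>> carry_out([
  {"xyz": [0,0.8,2.8],"angular": [0.031,0,0]},
  {"xyz": [0,0.8,2.8],"angular": [0.031,0,0]},
  {"xyz": [0,0.8,2.8],"angular": [0.031,0,0]},
  {"xyz": [0,0.8,2.8],"angular": [0.031,0,0]},
  {"xyz": [0,0.8,2.8],"angular": [0.031,0,0]},
])

```text
clock: 8.4
position: [573.7, 13.8, 159.2]
orientation: [0.003, 0.999, 0.053, 0.0]
force: [-2.8, 1.9, 0.5]
gripper_width: 0.532
grip_force: 45.0
```

>>> carry_out([
  {"xyz": [0,0.8,2.8],"angular": [0.031,0,0]},
  {"xyz": [0,0.8,2.8],"angular": [0.031,0,0]},
  {"xyz": [0,0.8,2.8],"angular": [0.031,0,0]},
  {"xyz": [0,0.8,2.8],"angular": [0.031,0,0]},
  {"xyz": [0,0,0],"angular": [0,0,0]},
])

```text
clock: 8.9
position: [573.9, 10.8, 147.8]
orientation: [-0.059, 0.997, 0.052, -0.003]
force: [-5.1, 2.8, 4.8]
gripper_width: 0.532
grip_force: 45.0
```

>>> carry_out([
  {"xyz": [0,0,0],"angular": [0,0,0]},
  {"xyz": [0,0,0],"angular": [0,0,0]},
  {"xyz": [0,0,0],"angular": [0,0,0]},
  {"xyz": [0,0,0],"angular": [0,0,0]},
  {"xyz": [0,0,0],"angular": [0,0,0]},
], gripper=0)

```text
clock: 9.4
position: [573.9, 11.1, 147.3]
orientation: [-0.059, 0.997, 0.053, -0.003]
force: [-1.1, -0.3, 0.3]
gripper_width: 0.915
grip_force: 0.0
```

>>> carry_out([
  {"xyz": [0,0,-10],"angular": [0,0,0]},
  {"xyz": [0,0,-20],"angular": [0,0,0]},
  {"xyz": [0,0,-25],"angular": [0,0,0]},
  {"xyz": [0,0,-25],"angular": [0,0,0]},
  {"xyz": [0,0,-20],"angular": [0,0,0]},
])

```text
clock: 9.9
position: [575.5, -0.9, 249.1]
orientation: [-0.058, 0.997, 0.053, -0.002]
force: [1.4, -0.0, 0.6]
gripper_width: 1.001
grip_force: 0.0
```

Run:
```python
from h import *
c=get_calibration("wrist"); im=grab_frame("wrist"); im2=grab_frame("top")
s=sense(); print(s["clock"],s["position"],s["force"],s["gripper_width"])
a=cv2.resize(im2[110:260,140:350],(560,400),interpolation=cv2.INTER_CUBIC)
cv2.imwrite("pics/top3.png",im2[:,:,::-1]);cv2.imwrite("pics/w3.png",im[:,:,::-1])
cv2.imwrite("pics/v3.png",cv2.resize(np.vstack([im[:,:,::-1],cv2.resize(a,(640,457))[:,:,::-1]]),(448,600)))
print(c)
```

```text
10.0 [576.96151036  -1.17701085 251.00395903] [0.26773912 0.27502497 0.81883299] 1.0021507006426666
{'fx': 298.4207629603527, 'fy': 298.4207629603527, 'cx': 319.8229377100517, 'cy': 197.3096643541229, 'eye': array([640.56029468,  -4.2553839 , 329.12979526]), 'rotation': array([ 0.04914906,  0.74175867, -0.65762251, -0.12211093])}
```

View pics/v3.png

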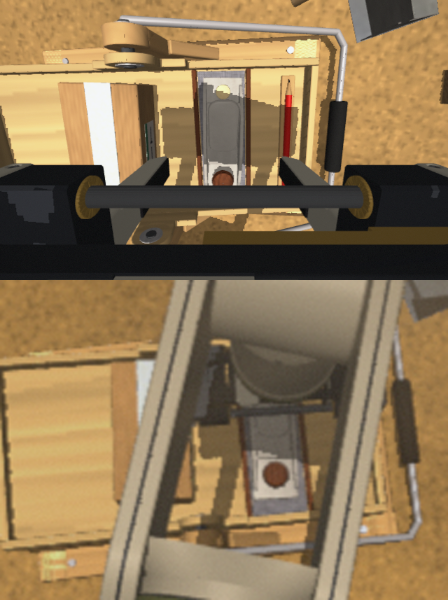

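The plane lies between the strips inside the tote, and the tote is tilted bay-side down. The carton's top far corners appear at about (83,119) and (196,119) in the wrist image. I'll check the carton position against the +0.16 stop and look at the scene view.

Run:
```python
from h import *
c=dict(fx=298.4207629603527,fy=298.4207629603527,cx=319.82,cy=197.31,eye=np.array([640.56029468,-4.2553839,329.12979526]),rotation=[0.04914906,0.74175867,-0.65762251,-0.12211093])
im=cv2.imread("pics/w3.png")
P=(560,102.5,.105,.16)
for q in [(73,81,60),(73,1,60),(40,81,60),(40,1,60),(95,-58,7),(95,-122,7)]: print(q,proj(c,tote2w(q,*P)).round(1))
sc=grab_frame("scene"); cv2.imwrite("pics/scene3.png",sc[:,:,::-1])
cs=get_calibration("scene")
a=im[90:190,60:240]; b=cv2.imread("pics/scene0.png")[170:310,150:360]; d=sc[170:310,150:360,::-1]
cv2.imwrite("pics/v4.png",np.vstack([cv2.resize(a,(720,400))[:,:640],np.hstack([cv2.resize(b,(320,213)),cv2.resize(d,(320,213))])])[:600])
for t in(-.16,0,.16): print(t,proj(cs,tote2w([(95,205,24),(-95,205,24),(-95,-205,24),(95,-205,24)],560,102.5,.105,t)).round(1).tolist())
```

```text
(73, 81, 60) [[ 76.  118.8]]
(73, 1, 60) [[191.4 119.1]]
(40, 81, 60) [[ 84.6 165.5]]
(40, 1, 60) [[195.8 165. ]]
(95, -58, 7) [[279.6  94.6]]
(95, -122, 7) [[351.9  95. ]]
-0.16 [[167.9, 254.5], [230.7, 284.2], [332.7, 186.8], [276.1, 170.1]]
0 [[162.5, 244.5], [226.3, 274.0], [331.3, 198.5], [275.4, 181.1]]
0.16 [[158.8, 232.6], [223.5, 261.6], [329.0, 210.4], [273.5, 192.3]]
```

View pics/v4.png

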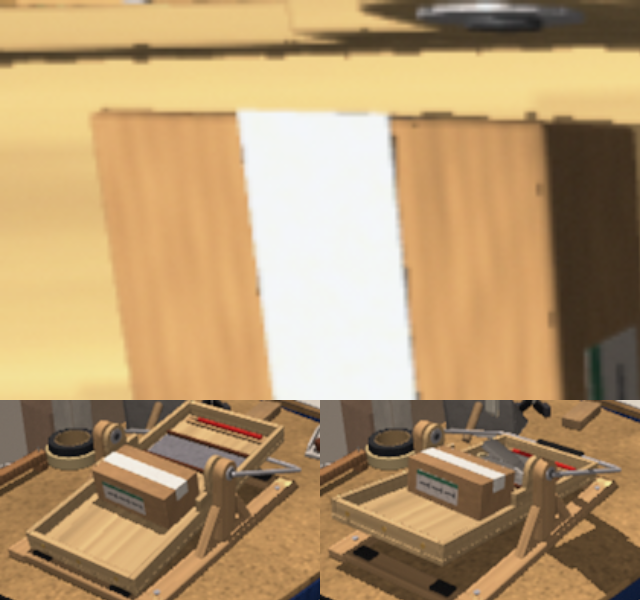

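The scene view confirms the tote is now at the + stop. The carton's top edges in the wrist image put it at tote y ≈ 37. I'll straddle it with the open fingers.

Run:
```python
from h import *
f=lambda x,y,h,t:tote2w([x,y,84+h],560,102.5,.105,t)[0]
print(f(-2,37,80,.16)); plan(f(-2,37,80,.16),goal(.105,.16),5)
```

```text
[555.75226338 123.7231902  228.69413828]
[-1.4, -24.6, 6.9] [0.009, -0.001, 0.0]
[-1.4, -24.5, 7.1] [0.009, -0.001, 0.0]
[-1.4, -24.5, 7.3] [0.009, -0.001, 0.0]
[-1.4, -24.4, 7.5] [0.009, -0.001, 0.0]
[-1.4, -24.3, 7.8] [0.009, -0.001, 0.0]
```

>>> carry_out([
  {"xyz": [-1.4,-24.5,7],"angular": [0.009,-0.001,0]},
  {"xyz": [-1.4,-24.5,7],"angular": [0.009,-0.001,0]},
  {"xyz": [-1.4,-24.5,7],"angular": [0.009,-0.001,0]},
  {"xyz": [-1.4,-24.5,7],"angular": [0.009,-0.001,0]},
  {"xyz": [-1.4,-24.5,8],"angular": [0.009,-0.001,0]},
])

```text
clock: 10.55
position: [553.6, 125.1, 225.5]
orientation: [-0.081, 0.995, 0.053, -0.008]
force: [0.3, -0.4, 0.6]
gripper_width: 0.997
grip_force: 0.0
```

>>> carry_out([
  {"xyz": [0,0,0],"angular": [0,0,0]},
  {"xyz": [0,0,0],"angular": [0,0,0]},
  {"xyz": [0,0,0],"angular": [0,0,0]},
  {"xyz": [0,0,0],"angular": [0,0,0]},
  {"xyz": [0,0,0],"angular": [0,0,0]},
])

```text
clock: 11.05
position: [555.0, 123.4, 227.5]
orientation: [-0.081, 0.995, 0.052, -0.007]
force: [0.5, -0.8, 0.3]
gripper_width: 0.999
grip_force: 0.0
```

Run:
```python
from h import *
c=get_calibration("wrist"); im=grab_frame("wrist"); cv2.imwrite("pics/w5.png",im[:,:,::-1])
s=sense(); print(s["clock"],s["position"])
P=(560,102.5,.105,.16)
for q in [(73,77,60),(73,-3,60),(30,77,60),(30,-3,60)]: print(q,proj(c,tote2w(q,*P)).round(1))
f=lambda x,y,h,t:tote2w([x,y,84+h],560,102.5,.105,t)[0]
plan(f(-2,37,80,.16),goal(.105,.16),1)
```

```text
11.1 [554.94694067 123.49344782 227.56077623]
(73, 77, 60) [[249.9 103.8]]
(73, -3, 60) [[386.2 103.7]]
(30, 77, 60) [[253.8 176.1]]
(30, -3, 60) [[382.5 176.1]]
[0.8, -0.3, -1.1] [-0.003, 0.005, -0.0]
```

View pics/w5.png

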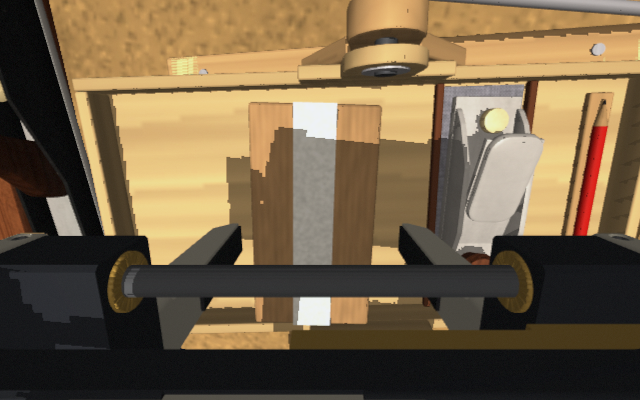

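The carton (columns 249–381) sits between the open fingers and is about 1.5 mm off centre. I'll correct that and descend.

>>> carry_out([
  {"xyz": [0,-1.5,8],"angular": [0,0,0]},
  {"xyz": [0,0,8],"angular": [0,0,0]},
  {"xyz": [0,0,6],"angular": [0,0,0]},
  {"xyz": [0,0,4],"angular": [0,0,0]},
  {"xyz": [0,0,0],"angular": [0,0,0]},
])

```text
clock: 11.6
position: [553.4, 129.9, 200.8]
orientation: [-0.081, 0.995, 0.053, -0.008]
force: [-0.1, 0.2, -0.1]
gripper_width: 0.999
grip_force: 0.0
```

>>> carry_out([
  {"xyz": [0,0,6],"angular": [0,0,0]},
  {"xyz": [0,0,8],"angular": [0,0,0]},
  {"xyz": [0,0,8],"angular": [0,0,0]},
  {"xyz": [0,0,4],"angular": [0,0,0]},
  {"xyz": [0,0,0],"angular": [0,0,0]},
])

```text
clock: 12.1
position: [552.7, 134.0, 175.2]
orientation: [-0.081, 0.995, 0.053, -0.008]
force: [-0.7, 0.9, 0.0]
gripper_width: 1.001
grip_force: 0.0
```

Run:
```python
from h import *
s=sense(); print(s["clock"],s["position"],s["force"])
f=lambda x,y,h,t:tote2w([x,y,84+h],560,102.5,.105,t)[0]
plan(f(-2,38.5,28,.16),goal(.105,.16),1)
plan(f(-2,78,30,.12),goal(.105,.12),10)
```

```text
12.1 [552.73909966 134.03017696 175.19450279] [-0.68075919  0.88877371  0.03963391]
[1.9, 0.4, -2.5] [-0.003, 0.007, 0.001]
[0.2, -4.1, -0.1] [-0.004, 0.001, 0.0]
[0.2, -4.1, -0.1] [-0.004, 0.001, 0.0]
[0.2, -4.1, -0.2] [-0.004, 0.001, 0.0]
[0.2, -4.1, -0.2] [-0.004, 0.001, 0.0]
[0.2, -4.1, -0.2] [-0.004, 0.001, 0.0]
[0.2, -4.1, -0.2] [-0.004, 0.001, 0.0]
[0.2, -4.1, -0.2] [-0.004, 0.001, 0.0]
[0.2, -4.1, -0.2] [-0.004, 0.001, 0.0]
[0.2, -4.1, -0.3] [-0.004, 0.001, 0.0]
[0.2, -4.1, -0.3] [-0.004, 0.001, 0.0]
```

>>> carry_out([
  {"xyz": [0.2,-4,0],"angular": [0,0,0]},
  {"xyz": [0.2,-4,0],"angular": [0,0,0]},
  {"xyz": [0.2,-4,0],"angular": [0,0,0]},
  {"xyz": [0.2,-4,0],"angular": [0,0,0]},
  {"xyz": [0.2,-4,0],"angular": [0,0,0]},
])

```text
clock: 12.6
position: [552.6, 153.3, 179.8]
orientation: [-0.08, 0.995, 0.053, -0.007]
force: [0.4, -5.4, -0.1]
gripper_width: 1.0
grip_force: 2.8
```

>>> carry_out([
  {"xyz": [0.2,-4,0],"angular": [0,0,0]},
  {"xyz": [0.2,-4,0],"angular": [0,0,0]},
  {"xyz": [0.2,-4,0],"angular": [0,0,0]},
  {"xyz": [0.2,-4,0],"angular": [0,0,0]},
  {"xyz": [0.2,-3,0],"angular": [0,0,0]},
])

```text
clock: 13.1
position: [551.5, 172.0, 182.9]
orientation: [-0.08, 0.995, 0.053, -0.007]
force: [0.1, -6.3, -0.5]
gripper_width: 1.003
grip_force: 2.9
```

```bash
cat >> h.py <<'E'
Z=np.zeros(3)
def tcp_in_tote(t):
    s=sense(); Rt=(R.from_euler('z',.105)*R.from_euler('x',t)).as_matrix()
    return ((s["position"]-84*0-[560,102.5,130])@Rt+[0,0,70]).round(1), s["force"].round(1), s["clock"]
# tilt from the scene camera: patch of the open end, tracked against the two stop pictures
def tilt(save=None):
    im=grab_frame("scene"); g=cv2.cvtColor(im,cv2.COLOR_RGB2GRAY).astype(np.float32)
    if save: cv2.imwrite(save,im[:,:,::-1])
    cs=get_calibration("scene"); out=[]
    for name,t0 in(("pics/scene0.png",-.16),("pics/scene3.png",.16)):
        r=cv2.cvtColor(cv2.imread(name),cv2.COLOR_BGR2GRAY)
        for q in [(95,205,15),(0,207,15),(-95,205,15)]:
            u0=proj(cs,tote2w(q,560,102.5,.105,t0))[0]; ui=u0.round().astype(int); h=9
            T=r[ui[1]-h:ui[1]+h+1,ui[0]-h-3:ui[0]+h+4]
            best=max(((cv2.matchTemplate(cv2.getRectSubPix(g.astype(np.uint8),(T.shape[1],T.shape[0]),
               tuple(map(float,ui+proj(cs,tote2w(q,560,102.5,.105,t))[0]-u0))),T,cv2.TM_CCOEFF_NORMED)[0,0],t) for t in np.arange(-.18,.181,.002)))
            out.append((round(float(best[0]),2),round(float(best[1]),3)))
    return out
E
python3 - <<'E'
from h import *
print(tilt("pics/scene6.png")); print(tcp_in_tote(.16))
grab_frame("top")
E
```

```text
[(0.34, -0.164), (0.83, -0.036), (0.78, 0.18), (1.0, 0.16), (0.76, 0.158), (1.0, 0.16)]
(array([ -1.2,  78. , 111. ]), array([ 0.8, -4.3, -0.1]), 13.15)
```

>>> carry_out([
  {"xyz": [0,3,0],"angular": [0,0,0]},
  {"xyz": [0,3,0],"angular": [0,0,0]},
  {"xyz": [0,0,0],"angular": [0,0,0]},
  {"xyz": [0,0,0],"angular": [0,0,0]},
  {"xyz": [0,0,0],"angular": [0,0,0]},
])

```text
clock: 13.7
position: [551.9, 166.6, 181.7]
orientation: [-0.081, 0.995, 0.053, -0.007]
force: [0.4, 0.9, 0.6]
gripper_width: 1.004
grip_force: 0.0
```

>>> carry_out([
  {"xyz": [0,0,0],"angular": [0,0,0]},
  {"xyz": [0,0,0],"angular": [0,0,0]},
  {"xyz": [0,0,0],"angular": [0,0,0]},
  {"xyz": [0,0,0],"angular": [0,0,0]},
  {"xyz": [0,0,0],"angular": [0,0,0]},
])

```text
clock: 14.2
position: [551.9, 166.6, 181.7]
orientation: [-0.081, 0.995, 0.053, -0.007]
force: [0.2, -0.5, 0.3]
gripper_width: 0.999
grip_force: 0.0
```

Run:
```python
from h import *
print(tilt("pics/scene7.png")); print(tcp_in_tote(.16))
```

```text
[(0.49, 0.116), (0.86, -0.094), (0.81, 0.122), (0.66, 0.118), (0.81, -0.12), (0.98, 0.112)]
(array([ -1.3,  72. , 110.7]), array([-0.1,  0. ,  0.3]), 14.25)
```

The tilt is about +0.115, off the stop and settled. Using the nominal slope, I'll slide the carton another 18 mm or so.

>>> carry_out([
  {"xyz": [0,-5,0],"angular": [0,0,0]},
  {"xyz": [0,-5,0],"angular": [0,0,0]},
  {"xyz": [0,-4,0],"angular": [0,0,0]},
  {"xyz": [0,-3,0],"angular": [0,0,0]},
  {"xyz": [0,-3,0],"angular": [0,0,0]},
])

```text
clock: 14.75
position: [550.7, 185.0, 185.7]
orientation: [-0.08, 0.995, 0.053, -0.006]
force: [1.4, -8.6, 3.2]
gripper_width: 0.998
grip_force: 4.3
```

>>> carry_out([
  {"xyz": [0,-2.5,0],"angular": [0,0,0]},
  {"xyz": [0,-2,0],"angular": [0,0,0]},
  {"xyz": [0,0,0],"angular": [0,0,0]},
  {"xyz": [0,0,0],"angular": [0,0,0]},
  {"xyz": [0,0,0],"angular": [0,0,0]},
])

```text
clock: 15.25
position: [550.0, 189.8, 186.0]
orientation: [-0.08, 0.995, 0.053, -0.006]
force: [1.7, -5.3, 0.4]
gripper_width: 1.0
grip_force: 3.1
```

Run:
```python
from h import *
print(tilt("pics/scene8.png")); a=tcp_in_tote(.16); print(a)
f=lambda x,y,h,t:tote2w([x,y,84+h],560,102.5,.105,t)[0]
plan(f(-1.5,a[0][1]-6.5,28,.02),goal(.105,.02),5)
```

```text
[(0.37, 0.152), (0.84, -0.052), (0.77, 0.158), (0.93, 0.152), (0.77, -0.082), (0.99, 0.146)]
(array([ -0.8,  95.7, 111.3]), array([ 1.4, -6.5,  1.5]), 15.3)
[-0.1, 0.3, 2.4] [-0.028, 0.001, 0.0]
[-0.1, 0.2, 2.4] [-0.028, 0.001, 0.0]
[-0.1, 0.2, 2.4] [-0.028, 0.001, 0.0]
[-0.1, 0.1, 2.4] [-0.028, 0.001, 0.0]
[-0.1, 0.0, 2.5] [-0.028, 0.001, 0.0]
```

>>> carry_out([
  {"xyz": [0,4,0],"angular": [0,0,0]},
  {"xyz": [0,4,0],"angular": [0,0,0]},
  {"xyz": [0,1.5,0],"angular": [0,0,0]},
  {"xyz": [0,0,0],"angular": [0,0,0]},
  {"xyz": [0,0,0],"angular": [0,0,0]},
])

```text
clock: 15.8
position: [550.3, 181.4, 184.1]
orientation: [-0.081, 0.995, 0.053, -0.007]
force: [-0.2, -0.2, -0.3]
gripper_width: 0.998
grip_force: 0.0
```

>>> carry_out([
  {"xyz": [0,0,0],"angular": [0,0,0]},
  {"xyz": [0,0,0],"angular": [0,0,0]},
  {"xyz": [0,0,0],"angular": [0,0,0]},
  {"xyz": [0,0,0],"angular": [0,0,0]},
  {"xyz": [0,0,0],"angular": [0,0,0]},
])

```text
clock: 16.3
position: [550.4, 181.3, 184.1]
orientation: [-0.081, 0.995, 0.053, -0.007]
force: [0.0, 0.3, -0.5]
gripper_width: 1.0
grip_force: 0.0
```

Run:
```python
from h import *
print(tilt("pics/scene9.png")); a=tcp_in_tote(.03); print(a)
f=lambda x,y,h,t:tote2w([x,y,84+h],560,102.5,.105,t)[0]
plan(f(-1.5,89,28,.03),goal(.105,.03),5)
c=get_calibration("wrist"); im=grab_frame("wrist"); cv2.imwrite("pics/w9.png",im[:,:,::-1])
cv2.imwrite("pics/v9.png",np.vstack([cv2.resize(im[:330,100:500,::-1],(485,400)),cv2.resize(cv2.imread("pics/scene9.png")[165:310,140:360],(485,200))]))
print(proj(c,tote2w([(73,129,60),(73,49,60)],560,102.5,.105,.03)).round(0))
```

```text
[(0.74, 0.002), (0.6, -0.176), (0.89, 0.014), (0.63, 0.162), (0.51, -0.18), (0.94, 0.004)]
(array([ -1.3,  81. , 121.7]), array([ 0.5, -0.4,  0. ]), 16.35)
[-0.0, -1.3, 2.1] [-0.027, 0.001, 0.0]
[-0.0, -1.4, 2.1] [-0.027, 0.001, 0.0]
[-0.0, -1.4, 2.1] [-0.027, 0.001, 0.0]
[-0.0, -1.5, 2.0] [-0.027, 0.001, 0.0]
[-0.0, -1.5, 2.0] [-0.027, 0.001, 0.0]
[[235. 102.]
 [409. 101.]]
```

View pics/v9.png

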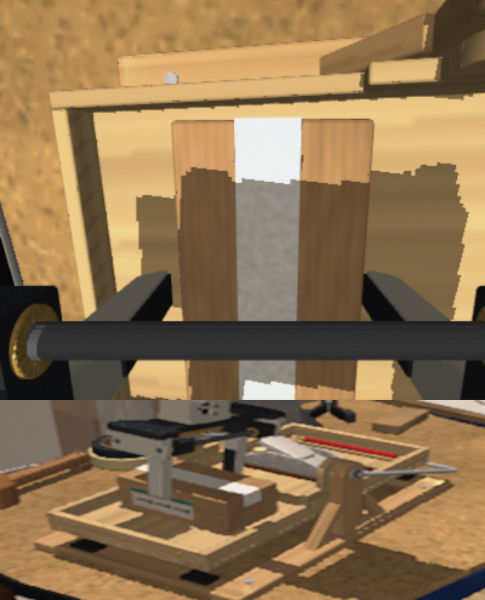

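The scene crop shows the tote near level, and the wrist view shows the carton centred between the fingers with no force. I'll turn the tool upright and retract before measuring the tilt with nothing touching.

>>> carry_out([
  {"xyz": [0,-1.4,1.5],"angular": [-0.028,0,0]},
  {"xyz": [0,-1.5,1.5],"angular": [-0.028,0,0]},
  {"xyz": [0,-1.5,1],"angular": [-0.028,0,0]},
  {"xyz": [0,-1.6,1],"angular": [-0.028,0,0]},
  {"xyz": [0,-1.6,1],"angular": [-0.028,0,0]},
])

```text
clock: 16.9
position: [549.4, 189.9, 178.9]
orientation: [-0.01, 0.999, 0.053, -0.003]
force: [-0.4, -0.5, 0.4]
gripper_width: 0.997
grip_force: 0.0
```

>>> carry_out([
  {"xyz": [0,0,-5],"angular": [0,0,0]},
  {"xyz": [0,0,-10],"angular": [0,0,0]},
  {"xyz": [0,0,-15],"angular": [0,0,0]},
  {"xyz": [0,0,-15],"angular": [0,0,0]},
  {"xyz": [0,0,-15],"angular": [0,0,0]},
])

```text
clock: 17.4
position: [550.4, 188.0, 241.3]
orientation: [-0.011, 0.999, 0.053, -0.002]
force: [-0.4, -1.5, -0.8]
gripper_width: 1.0
grip_force: 0.0
```

>>> carry_out([
  {"xyz": [0,0,-40],"angular": [0,0,0]},
  {"xyz": [0,0,-45],"angular": [0,0,0]},
  {"xyz": [0,0,-45],"angular": [0,0,0]},
  {"xyz": [0,0,-45],"angular": [0,0,0]},
  {"xyz": [0,0,-40],"angular": [0,0,0]},
])

```text
clock: 17.9
position: [551.3, 183.0, 458.2]
orientation: [-0.012, 0.999, 0.053, -0.002]
force: [0.5, -0.2, -0.1]
gripper_width: 1.001
grip_force: 0.0
```

>>> carry_out([
  {"xyz": [0,0,0],"angular": [0,0,0]},
  {"xyz": [0,0,0],"angular": [0,0,0]},
  {"xyz": [0,0,0],"angular": [0,0,0]},
  {"xyz": [0,0,0],"angular": [0,0,0]},
  {"xyz": [0,0,0],"angular": [0,0,0]},
])

```text
clock: 18.4
position: [551.3, 183.3, 452.3]
orientation: [-0.011, 0.999, 0.053, -0.005]
force: [-0.7, -0.5, -0.5]
gripper_width: 0.999
grip_force: 0.0
```

Run:
```python
from h import *
print(tilt("pics/sceneA.png")); print(tcp_in_tote(.0))
print(tilt("pics/sceneB.png"))
c=get_calibration("wrist"); im=grab_frame("wrist"); cv2.imwrite("pics/wA.png",im[:,:,::-1]); print(c)
```

```text
[(0.73, 0.002), (0.61, -0.176), (0.72, -0.002), (0.62, 0.158), (0.51, -0.18), (0.79, -0.006)]
(array([-1.000e-01,  8.130e+01,  3.926e+02]), array([ 0.2, -0.3,  0.2]), 18.45)
[(0.73, 0.002), (0.61, -0.176), (0.72, -0.002), (0.62, 0.162), (0.51, -0.18), (0.79, -0.006)]
{'fx': 298.4207629603527, 'fy': 298.4207629603527, 'cx': 319.8229377100517, 'cy': 197.3096643541229, 'eye': array([616.31913697, 187.85516857, 532.93196703]), 'rotation': array([ 0.08386167,  0.73902828, -0.66232116, -0.09019479])}
```

```bash
cat >> h.py <<'E'
def tilt2(name,refs=(("pics/scene0.png",-.16),("pics/scene3.png",.16))):
    g=cv2.cvtColor(cv2.imread(name),cv2.COLOR_BGR2GRAY); cs=get_calibration("scene")
    for lab,q in {"openend":[(-104,165),(104,165),(104,212),(-104,212)],"sideL":[(-104,80),(-92,80),(-92,205),(-104,205)],
              "sideR":[(92,80),(104,80),(104,205),(92,205)],"bayend":[(-104,-212),(104,-212),(104,-140),(-104,-140)]}.items():
        for rn,t0 in refs:
            r=cv2.cvtColor(cv2.imread(rn),cv2.COLOR_BGR2GRAY); q3=np.c_[np.array(q,float),np.full(4,24.)]
            pr=lambda t:proj(cs,tote2w(q3,560,102.5,.105,t)).astype(np.float32)
            S=4; W=np.array([[0,0],[1,0],[1,1],[0,1]],np.float32)*np.float32([abs(q[1][0]-q[0][0])*1.,abs(q[2][1]-q[1][1])*1.])
            sz=tuple(int(v) for v in W[2]); w=lambda im,t:cv2.warpPerspective(im,cv2.getPerspectiveTransform(pr(t),W),sz,flags=cv2.INTER_CUBIC)
            T=w(r,t0); ts=np.arange(-.18,.181,.002); n=[cv2.matchTemplate(w(g,t),T,cv2.TM_CCOEFF_NORMED)[0,0] for t in ts]; i=int(np.argmax(n)); print(lab,t0,round(float(n[i]),3),ts[i].round(3))
E
python3 - <<'E'
from h import *
print("B");tilt2("pics/sceneB.png"); print("self check");tilt2("pics/scene0.png",(("pics/scene3.png",.16),)); tilt2("pics/scene7.png")
# bench-plane scenes: plane & bystanders moved?
a,b=cv2.imread("pics/scene0.png").astype(int),cv2.imread("pics/sceneB.png").astype(int)
# direct edges: rim corner columns at the open end, vertical gradient extrema
g=cv2.cvtColor(cv2.imread("pics/sceneB.png"),cv2.COLOR_BGR2GRAY).astype(int); cs=get_calibration("scene")
for x in(-60,-20,20):
  for nm,t in(("scene0",-.16),("scene3",.16),("sceneB",0)):
    g=cv2.cvtColor(cv2.imread(f"pics/{nm}.png"),cv2.COLOR_BGR2GRAY)
    u,v=proj(cs,tote2w((x,212,24),560,102.5,.105,t))[0]
    print(x,nm,round(u,1),round(v,1),g[int(round(v))-8:int(round(v))+15,int(round(u))].tolist())
E
```

```text
B
openend -0.16 0.281 -0.004
openend 0.16 0.201 0.014
sideL -0.16 0.354 -0.014
sideL 0.16 0.448 0.004
sideR -0.16 0.247 0.004
sideR 0.16 0.273 0.18
bayend -0.16 0.743 0.012
bayend 0.16 0.648 0.006
self check
openend 0.16 0.812 -0.14
sideL 0.16 0.963 -0.056
sideR 0.16 0.846 -0.154
bayend 0.16 0.554 -0.162
openend -0.16 0.488 0.102
openend 0.16 0.535 0.114
sideL -0.16 0.471 0.052
sideL 0.16 0.701 0.1
sideR -0.16 0.474 0.108
sideR 0.16 0.414 0.11
bayend -0.16 0.621 0.116
bayend 0.16 0.665 0.114
-60 scene0 215.9 280.4 [186, 190, 185, 178, 183, 194, 177, 114, 87, 90, 90, 90, 93, 97, 99, 93, 85, 73, 72, 64, 94, 138, 141]
-60 scene3 208.1 257.0 [188, 192, 192, 179, 166, 187, 184, 141, 108, 108, 111, 110, 108, 107, 108, 110, 132, 145, 126, 114, 100, 70, 60]
-60 sceneB 211.2 269.8 [82, 76, 133, 183, 193, 178, 121, 92, 97, 97, 95, 94, 98, 100, 100, 100, 104, 92, 70, 76, 77, 77, 76]
-20 scene0 202.2 273.8 [192, 198, 192, 186, 197, 199, 170, 102, 93, 89, 84, 86, 97, 103, 101, 85, 70, 73, 68, 114, 154, 148, 125]
-20 scene3 193.9 250.6 [180, 180, 180, 181, 185, 192, 190, 154, 115, 114, 111, 107, 107, 107, 109, 111, 129, 139, 122, 114, 99, 70, 64]
-20 sceneB 197.2 263.3 [83, 84, 82, 83, 87, 87, 115, 126, 100, 97, 96, 94, 93, 98, 100, 103, 104, 99, 86, 74, 76, 77, 76]
20 scene0 189.0 267.5 [166, 165, 159, 174, 193, 197, 178, 121, 91, 88, 86, 89, 96, 92, 88, 83, 72, 72, 68, 93, 136, 148, 124]
20 scene3 180.3 244.4 [89, 147, 189, 188, 175, 171, 190, 191, 160, 115, 115, 110, 107, 105, 104, 108, 111, 131, 139, 118, 111, 120, 153]
20 sceneB 183.8 257.0 [185, 184, 175, 147, 98, 128, 177, 153, 100, 98, 95, 91, 92, 96, 100, 98, 99, 105, 87, 31, 13, 15, 16]
```

The tilt is within about ±0.01. I'll move the arm clear of the tote to remove its shadow and measure again.

>>> carry_out([
  {"xyz": [-20,40,0],"angular": [0,0,0]},
  {"xyz": [-20,40,0],"angular": [0,0,0]},
  {"xyz": [-20,40,0],"angular": [0,0,0]},
  {"xyz": [-20,40,0],"angular": [0,0,0]},
  {"xyz": [-20,40,0],"angular": [0,0,0]},
])

```text
clock: 19.05
position: [472.4, -27.3, 449.7]
orientation: [-0.011, 0.998, 0.054, -0.003]
force: [0.6, -0.8, -0.4]
gripper_width: 1.0
grip_force: 0.0
```

>>> carry_out([
  {"xyz": [-10,45,0],"angular": [0,0,0]},
  {"xyz": [-10,45,0],"angular": [0,0,0]},
  {"xyz": [-10,45,0],"angular": [0,0,0]},
  {"xyz": [-10,45,0],"angular": [0,0,0]},
  {"xyz": [-10,45,0],"angular": [0,0,0]},
])

```text
clock: 19.55
position: [446.9, -256.8, 445.0]
orientation: [-0.011, 0.999, 0.053, -0.003]
force: [1.0, -0.4, 0.1]
gripper_width: 1.001
grip_force: 0.0
```

```bash
cat > m.py <<'E'
from h import *
def edge(name,cam,q,t,sgn=None):
    "sub-pixel row of the strongest dark-going step near the projected rim point"
    g=cv2.GaussianBlur(cv2.cvtColor(cv2.imread(name),cv2.COLOR_BGR2GRAY).astype(np.float32),(0,0),.7)
    u,v=proj(cam,tote2w(q,560,102.5,.105,t))[0]
    col=cv2.remap(g,np.full((240,1),u,np.float32),(v+np.arange(-6,6,.05,)).astype(np.float32)[:,None],cv2.INTER_CUBIC)[:,0]
    d=np.gradient(col); i=int(np.argmin(d)); return i*.05-6, float(d[i]*20)
def run(name):
    cs=get_calibration("scene"); est=[]
    for x in range(-85,90,10):
        q=(x,212,24); a,b,m=edge("pics/scene0.png",cs,q,-.16),edge("pics/scene3.png",cs,q,.16),edge(name,cs,q,0)
        k=(proj(cs,tote2w(q,560,102.5,.105,.01))-proj(cs,tote2w(q,560,102.5,.105,-.01)))[0,1]/.02
        est.append((x,round((m[0]-(a[0]+b[0])/2)/k,4),round(m[1]),round(a[1]),round(b[1])))
    e=np.array(est); print(est); ok=(abs(e[:,1])<.03)&(e[:,2]<-15); print("median",np.median(e[ok,1]),ok.sum())
E
python3 - <<'E'
from m import *
cv2.imwrite("pics/sceneC.png",grab_frame("scene")[:,:,::-1]); cv2.imwrite("pics/topC.png",grab_frame("top")[:,:,::-1]); print(sense()["clock"])
run("pics/sceneC.png"); tilt2("pics/sceneC.png")
E
```

```text
19.65
[(-85, np.float64(0.0078), -62, -61, -48), (-75, np.float64(0.0105), -61, -63, -52), (-65, np.float64(0.0034), -58, -65, -49), (-55, np.float64(0.0102), -61, -65, -53), (-45, np.float64(0.0157), -62, -62, -52), (-35, np.float64(0.0085), -65, -65, -51), (-25, np.float64(0.0157), -59, -67, -48), (-15, np.float64(0.0086), -66, -63, -54), (-5, np.float64(0.0168), -52, -64, -50), (5, np.float64(0.0089), -66, -63, -52), (15, np.float64(0.0017), -62, -67, -52), (25, np.float64(0.0083), -67, -68, -47), (35, np.float64(-0.0), -60, -62, -50), (45, np.float64(0.0125), -59, -64, -47), (55, np.float64(0.0094), -65, -59, -44), (65, np.float64(-0.0324), -60, -63, -56), (75, np.float64(0.0133), -57, -64, -47), (85, np.float64(0.0024), -48, -47, -40)]
median 0.0089 17
openend -0.16 0.945 0.002
openend 0.16 0.9 0.018
sideL -0.16 0.56 -0.014
sideL 0.16 0.416 0.074
sideR -0.16 0.375 0.006
sideR 0.16 0.262 0.18
bayend -0.16 0.742 0.012
bayend 0.16 0.65 0.006
```

Without the shadow, the tilt reads +0.009, and the open-end edges and the bay end agree. That means the carton needs about 1.5 mm more. There is plenty of time, so I'll repeat the proven approach for one small nudge.

>>> carry_out([
  {"xyz": [10,-45,0],"angular": [0,0,0]},
  {"xyz": [10,-45,0],"angular": [0,0,0]},
  {"xyz": [10,-45,0],"angular": [0,0,0]},
  {"xyz": [10,-45,0],"angular": [0,0,0]},
  {"xyz": [10,-45,0],"angular": [0,0,0]},
])

```text
clock: 20.15
position: [473.1, -23.8, 450.0]
orientation: [-0.011, 0.999, 0.053, -0.003]
force: [0.7, -0.0, -0.1]
gripper_width: 1.001
grip_force: 0.0
```

>>> carry_out([
  {"xyz": [20,-40,0],"angular": [0,0,0]},
  {"xyz": [20,-40,0],"angular": [0,0,0]},
  {"xyz": [20,-40,0],"angular": [0,0,0]},
  {"xyz": [20,-40,0],"angular": [0,0,0]},
  {"xyz": [20,-40,0],"angular": [0,0,0]},
])

```text
clock: 20.65
position: [551.5, 186.0, 454.0]
orientation: [-0.011, 0.998, 0.054, -0.003]
force: [1.5, -0.0, 0.1]
gripper_width: 0.999
grip_force: 0.0
```

>>> carry_out([
  {"xyz": [0,0,40],"angular": [0,0,0]},
  {"xyz": [0,0,45],"angular": [0,0,0]},
  {"xyz": [0,0,45],"angular": [0,0,0]},
  {"xyz": [0,0,45],"angular": [0,0,0]},
  {"xyz": [0,0,25],"angular": [0,0,0]},
])

```text
clock: 21.15
position: [547.7, 188.2, 249.2]
orientation: [-0.011, 0.998, 0.054, -0.006]
force: [-0.5, 0.3, 0.5]
gripper_width: 1.001
grip_force: 0.0
```

>>> carry_out([
  {"xyz": [0,0,0],"angular": [0,0,0]},
  {"xyz": [0,0,0],"angular": [0,0,0]},
  {"xyz": [0,0,0],"angular": [0,0,0]},
  {"xyz": [0,0,0],"angular": [0,0,0]},
  {"xyz": [0,0,0],"angular": [0,0,0]},
])

```text
clock: 21.65
position: [550.8, 188.0, 255.9]
orientation: [-0.012, 0.999, 0.053, -0.002]
force: [1.1, 0.3, -0.2]
gripper_width: 1.001
grip_force: 0.0
```

Run:
```python
from h import *
s=sense(); print(s["clock"],s["position"],s["orientation"]); print(tcp_in_tote(.009))
f=lambda x,y,h,t:tote2w([x,y,84+h],560,102.5,.105,t)[0]
c=get_calibration("wrist"); im=grab_frame("wrist"); cv2.imwrite("pics/wD.png",im[:,:,::-1])
print(proj(c,tote2w([(60,129,60),(60,49,60),(60,102,60),(60,76,60)],560,102.5,.105,.009)).round(1))
v=int(round(proj(c,tote2w([(60,89,60)],560,102.5,.105,.009))[0,1])); g=cv2.GaussianBlur(cv2.cvtColor(im,cv2.COLOR_RGB2GRAY),(3,3),0)[v].astype(int); d=np.abs(np.diff(g)); print(v,[(i,int(g[i+1]-g[i])) for i in range(180,440) if d[i]>14])
plan(np.array([549.4,189.9,178.9]),goal(.105,.02),5)
```

```text
21.65 [550.83973402 188.00555383 255.87477781] [-0.01150217  0.99851504  0.05321836 -0.00179456]
(array([-1.000e-01,  8.710e+01,  1.951e+02]), array([ 1.1,  0.3, -0.2]), 21.65)
[[262.4 130.3]
 [375.9 130.6]
 [300.5 130.4]
 [337.4 130.5]]
130 [(185, -27), (186, -49), (187, -41), (188, -16), (196, 23), (197, 56), (198, 38), (262, -21), (300, 42), (301, 34), (336, -27), (337, -43), (341, -36), (342, -32), (368, 15), (369, 34), (370, 22), (375, 21), (376, 18)]
[-0.2, -0.1, 15.3] [-0.001, 0.001, 0.0]
[-0.2, -0.1, 15.3] [-0.001, 0.001, 0.0]
[-0.2, -0.1, 15.3] [-0.001, 0.001, 0.0]
[-0.2, -0.1, 15.3] [-0.001, 0.001, 0.0]
[-0.2, -0.1, 15.3] [-0.001, 0.001, 0.0]
```

The wrist image confirms the carton centre at tote y = 89. I'll descend and lean the tool back to the pushing angle.

>>> carry_out([
  {"xyz": [0,0,20],"angular": [0,0,0]},
  {"xyz": [0,0,20],"angular": [0,0,0]},
  {"xyz": [0,0,18],"angular": [0,0,0]},
  {"xyz": [0,0,12],"angular": [0,0,0]},
  {"xyz": [0,0,6],"angular": [0,0,0]},
])

```text
clock: 22.2
position: [549.0, 189.4, 176.9]
orientation: [-0.011, 0.999, 0.053, -0.004]
force: [0.5, -0.5, 0.2]
gripper_width: 1.001
grip_force: 0.0
```

>>> carry_out([
  {"xyz": [0,1.6,-1],"angular": [0.028,0,0]},
  {"xyz": [0,1.6,-1],"angular": [0.028,0,0]},
  {"xyz": [0,1.5,-1],"angular": [0.028,0,0]},
  {"xyz": [0,1.5,-1.5],"angular": [0.028,0,0]},
  {"xyz": [0,1.4,-1.5],"angular": [0.028,0,0]},
])

```text
clock: 22.7
position: [550.7, 181.1, 184.2]
orientation: [-0.082, 0.995, 0.053, -0.006]
force: [0.0, 0.3, 0.3]
gripper_width: 1.0
grip_force: 0.0
```

>>> carry_out([
  {"xyz": [0,0,0],"angular": [0,0,0]},
  {"xyz": [0,0,0],"angular": [0,0,0]},
  {"xyz": [0,0,0],"angular": [0,0,0]},
  {"xyz": [0,0,0],"angular": [0,0,0]},
  {"xyz": [0,0,0],"angular": [0,0,0]},
])

```text
clock: 23.2
position: [550.2, 181.7, 183.3]
orientation: [-0.081, 0.995, 0.053, -0.007]
force: [-0.4, -0.3, -0.6]
gripper_width: 0.997
grip_force: 0.0
```

Run:
```python
from h import *
s=sense(); print(s["clock"],s["position"],s["orientation"],s["force"]); print(tcp_in_tote(.16))
plan(np.array([550.0,191.2,186.2]),goal(.105,.16),5)
```

```text
23.2 [550.23160039 181.7405067  183.28196055] [-0.08098307  0.9952744   0.05310817 -0.00708116] [-0.35819173 -0.33199111 -0.5515702 ]
(array([ -1.4,  87.3, 109.9]), array([-0.4, -0.3, -0.6]), 23.2)
[0.2, -2.0, -0.3] [-0.001, 0.001, 0.0]
[0.2, -2.0, -0.3] [-0.001, 0.001, 0.0]
[0.2, -2.0, -0.3] [-0.001, 0.001, 0.0]
[0.2, -2.0, -0.3] [-0.001, 0.001, 0.0]
[0.2, -2.0, -0.3] [-0.001, 0.001, 0.0]
```

>>> carry_out([
  {"xyz": [0,-3,-0.5],"angular": [0,0,0]},
  {"xyz": [0,-3,-0.5],"angular": [0,0,0]},
  {"xyz": [0,-2,0],"angular": [0,0,0]},
  {"xyz": [0,-1,0],"angular": [0,0,0]},
  {"xyz": [0,-0.8,0],"angular": [0,0,0]},
])

```text
clock: 23.7
position: [549.8, 190.0, 186.5]
orientation: [-0.08, 0.995, 0.053, -0.006]
force: [-0.0, -7.7, 2.2]
gripper_width: 1.002
grip_force: 3.5
```

>>> carry_out([
  {"xyz": [0,0,0],"angular": [0,0,0]},
  {"xyz": [0,0,0],"angular": [0,0,0]},
  {"xyz": [0,0,0],"angular": [0,0,0]},
  {"xyz": [0,0,0],"angular": [0,0,0]},
  {"xyz": [0,0,0],"angular": [0,0,0]},
])

```text
clock: 24.2
position: [549.8, 190.1, 186.4]
orientation: [-0.08, 0.995, 0.053, -0.006]
force: [-0.0, -6.8, 2.4]
gripper_width: 1.003
grip_force: 3.1
```

Run:
```python
from h import *
print(tcp_in_tote(.16)); print(tilt())
```

```text
(array([ -1. ,  96. , 111.7]), array([-0. , -6.8,  2.4]), 24.2)
[(0.64, 0.058), (0.85, -0.18), (0.85, 0.058), (0.56, 0.164), (0.79, -0.18), (0.96, 0.05)]
```

>>> carry_out([
  {"xyz": [0,4,0],"angular": [0,0,0]},
  {"xyz": [0,3,0],"angular": [0,0,0]},
  {"xyz": [0,0,0],"angular": [0,0,0]},
  {"xyz": [0,0,0],"angular": [0,0,0]},
  {"xyz": [0,0,0],"angular": [0,0,0]},
])

```text
clock: 24.75
position: [550.0, 184.2, 184.8]
orientation: [-0.081, 0.995, 0.053, -0.007]
force: [-0.4, -1.2, -0.3]
gripper_width: 1.003
grip_force: 0.0
```

>>> carry_out([
  {"xyz": [0,0,0],"angular": [0,0,0]},
  {"xyz": [0,0,0],"angular": [0,0,0]},
  {"xyz": [0,0,0],"angular": [0,0,0]},
  {"xyz": [0,0,0],"angular": [0,0,0]},
  {"xyz": [0,0,0],"angular": [0,0,0]},
])

```text
clock: 25.25
position: [550.1, 184.1, 184.8]
orientation: [-0.081, 0.995, 0.053, -0.007]
force: [-0.4, 0.2, -0.4]
gripper_width: 1.003
grip_force: 0.0
```

Run:
```python
from m import *
cv2.imwrite("pics/sceneE.png",grab_frame("scene")[:,:,::-1]); print(tcp_in_tote(.0)); run("pics/sceneE.png")
tilt2("pics/sceneE.png")
c=get_calibration("wrist"); im=grab_frame("wrist")
u,v=proj(c,tote2w([(60,90,60)],560,102.5,.105,-.01))[0]
g=cv2.GaussianBlur(cv2.cvtColor(im,cv2.COLOR_RGB2GRAY),(3,3),0)[int(round(v))].astype(int); d=np.diff(g); print([(i,int(d[i])) for i in range(150,480) if abs(d[i])>20])
for y in(88,90,92,94,96): print(y,proj(c,tote2w([(60,y+40,60),(60,y+13,60),(60,y-13,60),(60,y-40,60)],560,102.5,.105,-.01)).round(1)[:,0])
```

```text
(array([ -1.3,  82.1, 124.8]), array([-0.4, -0.4, -0. ]), 25.3)
[(-85, np.float64(-0.0057), -66, -61, -48), (-75, np.float64(-0.0064), -59, -63, -52), (-65, np.float64(-0.0102), -59, -65, -49), (-55, np.float64(-0.0034), -60, -65, -53), (-45, np.float64(-0.0116), -58, -62, -52), (-35, np.float64(-0.0051), -65, -65, -51), (-25, np.float64(-0.0116), -59, -67, -48), (-15, np.float64(-0.0051), -65, -63, -54), (-5, np.float64(-0.0106), -60, -64, -50), (5, np.float64(-0.0048), -63, -63, -52), (15, np.float64(-0.0121), -63, -67, -52), (25, np.float64(-0.0055), -63, -68, -47), (35, np.float64(-0.0138), -61, -62, -50), (45, np.float64(-0.0118), -55, -64, -47), (55, np.float64(-0.0045), -63, -59, -44), (65, np.float64(-0.0463), -61, -63, -56), (75, np.float64(-0.0007), -53, -64, -47), (85, np.float64(-0.0115), -47, -47, -40)]
median -0.0064 17
openend -0.16 0.433 -0.02
openend 0.16 0.338 -0.004
sideL -0.16 0.231 -0.012
sideL 0.16 0.341 0.074
sideR -0.16 0.272 0.18
sideR 0.16 0.35 0.18
bayend -0.16 0.683 -0.006
bayend 0.16 0.666 -0.014
[(168, -23), (169, -42), (170, -40), (189, 44), (190, 34), (291, 22), (292, 49), (293, 25), (344, -40), (345, -44), (403, 23)]
88 [249.3 301.9 355.8 415.4]
90 [245.5 297.9 351.6 410.9]
92 [241.7 293.9 347.3 406.4]
94 [238.  290.  343.1 401.8]
96 [234.3 286.  338.9 397.4]
```

The tilt is now about −0.008, so the carton went slightly past balance. Still straddling it, I'll turn the tool nearly upright and nudge it back about 1 mm with the far finger.

Run:
```python
from h import *
f=lambda x,y,h,t:tote2w([x,y,84+h],560,102.5,.105,t)[0]
plan(f(-1.3,96.5,29,0),goal(.105,-.06),10)
```

```text
[0.0, -1.2, 1.4] [-0.022, 0.001, 0.0]
[0.0, -1.3, 1.4] [-0.022, 0.001, 0.0]
[0.0, -1.3, 1.3] [-0.022, 0.001, 0.0]
[0.0, -1.3, 1.3] [-0.022, 0.001, 0.0]
[0.0, -1.3, 1.3] [-0.022, 0.001, 0.0]
[0.0, -1.4, 1.3] [-0.022, 0.001, 0.0]
[0.0, -1.4, 1.2] [-0.022, 0.001, 0.0]
[0.0, -1.4, 1.2] [-0.022, 0.001, 0.0]
[0.0, -1.5, 1.2] [-0.022, 0.001, 0.0]
[0.0, -1.5, 1.1] [-0.022, 0.001, 0.0]
```

>>> carry_out([
  {"xyz": [0,-1.3,1.4],"angular": [-0.022,0,0]},
  {"xyz": [0,-1.3,1.4],"angular": [-0.022,0,0]},
  {"xyz": [0,-1.3,1.3],"angular": [-0.022,0,0]},
  {"xyz": [0,-1.3,1.3],"angular": [-0.022,0,0]},
  {"xyz": [0,-1.3,1.3],"angular": [-0.022,0,0]},
])

```text
clock: 25.85
position: [549.2, 191.6, 178.8]
orientation: [-0.025, 0.998, 0.053, -0.004]
force: [-0.8, 0.5, -0.3]
gripper_width: 0.999
grip_force: 0.0
```

>>> carry_out([
  {"xyz": [0,-1.4,1.3],"angular": [-0.022,0,0]},
  {"xyz": [0,-1.4,1.2],"angular": [-0.022,0,0]},
  {"xyz": [0,-1.4,1.2],"angular": [-0.022,0,0]},
  {"xyz": [0,-1.5,1.2],"angular": [-0.022,0,0]},
  {"xyz": [0,-1.5,1.1],"angular": [-0.022,0,0]},
])

```text
clock: 26.35
position: [548.4, 198.6, 172.9]
orientation: [0.03, 0.998, 0.053, -0.001]
force: [-0.2, -0.8, 0.3]
gripper_width: 1.003
grip_force: 0.0
```

>>> carry_out([
  {"xyz": [0,2,0],"angular": [0,0,0]},
  {"xyz": [0,2,0],"angular": [0,0,0]},
  {"xyz": [0,1,0],"angular": [0,0,0]},
  {"xyz": [0,0,0],"angular": [0,0,0]},
  {"xyz": [0,0,0],"angular": [0,0,0]},
])

```text
clock: 26.85
position: [549.1, 193.3, 173.3]
orientation: [0.029, 0.998, 0.053, -0.001]
force: [0.4, 0.5, 0.3]
gripper_width: 0.997
grip_force: 0.3
```

Run:
```python
from m import *
print(tcp_in_tote(0)); cv2.imwrite("pics/sceneF.png",grab_frame("scene")[:,:,::-1]); run("pics/sceneF.png")
```

```text
(array([ -1.4,  91.4, 113.3]), array([0.4, 0.5, 0.3]), 26.85)
[(-85, np.float64(-0.0057), -66, -61, -48), (-75, np.float64(-0.003), -59, -63, -52), (-65, np.float64(-0.0102), -61, -65, -49), (-55, np.float64(-0.0034), -57, -65, -53), (-45, np.float64(-0.0082), -56, -62, -52), (-35, np.float64(-0.0154), -45, -65, -51), (-25, np.float64(-0.0219), -17, -67, -48), (-15, np.float64(-0.0325), -9, -63, -54), (-5, np.float64(-0.0381), -6, -64, -50), (5, np.float64(0.0502), -54, -63, -52), (15, np.float64(0.0431), -48, -67, -52), (25, np.float64(0.0359), -68, -68, -47), (35, np.float64(0.0277), -63, -62, -50), (45, np.float64(-0.0014), -55, -64, -47), (55, np.float64(-0.0045), -63, -59, -44), (65, np.float64(-0.0463), -60, -63, -56), (75, np.float64(-0.0112), -53, -64, -47), (85, np.float64(-0.0115), -49, -47, -40)]
median -0.0069500000000000004 12
```

>>> carry_out([
  {"xyz": [0,1,0],"angular": [0,0,0]},
  {"xyz": [0,1,0],"angular": [0,0,0]},
  {"xyz": [0,0,0],"angular": [0,0,0]},
  {"xyz": [0,0,0],"angular": [0,0,0]},
  {"xyz": [0,0,0],"angular": [0,0,0]},
])

```text
clock: 27.4
position: [549.1, 191.7, 173.3]
orientation: [0.029, 0.998, 0.053, -0.001]
force: [-0.0, 3.7, -2.5]
gripper_width: 1.0
grip_force: 1.9
```

>>> carry_out([
  {"xyz": [0,0.6,0],"angular": [0,0,0]},
  {"xyz": [0,0.6,0],"angular": [0,0,0]},
  {"xyz": [0,0,0],"angular": [0,0,0]},
  {"xyz": [0,0,0],"angular": [0,0,0]},
  {"xyz": [0,0,0],"angular": [0,0,0]},
])

```text
clock: 27.9
position: [549.3, 190.3, 173.5]
orientation: [0.029, 0.998, 0.053, -0.001]
force: [-0.1, 3.1, -0.9]
gripper_width: 0.998
grip_force: 1.6
```

>>> carry_out([
  {"xyz": [0,-2,0],"angular": [0,0,0]},
  {"xyz": [0,-3,0],"angular": [0,0,0]},
  {"xyz": [0,-1,0],"angular": [0,0,0]},
  {"xyz": [0,0,0],"angular": [0,0,0]},
  {"xyz": [0,0,0],"angular": [0,0,0]},
])

```text
clock: 28.4
position: [548.7, 196.2, 173.1]
orientation: [0.029, 0.998, 0.053, -0.001]
force: [-0.6, -0.2, 0.6]
gripper_width: 0.999
grip_force: 0.0
```

>>> carry_out([
  {"xyz": [0,0,0],"angular": [0,0,0]},
  {"xyz": [0,0,0],"angular": [0,0,0]},
  {"xyz": [0,0,0],"angular": [0,0,0]},
  {"xyz": [0,0,0],"angular": [0,0,0]},
  {"xyz": [0,0,0],"angular": [0,0,0]},
])

```text
clock: 28.9
position: [548.7, 196.3, 173.1]
orientation: [0.029, 0.998, 0.053, -0.001]
force: [0.7, 1.0, 0.1]
gripper_width: 0.999
grip_force: 0.0
```

Run:
```python
from m import *
print(tcp_in_tote(0)); cv2.imwrite("pics/sceneG.png",grab_frame("scene")[:,:,::-1]); run("pics/sceneG.png"); tilt2("pics/sceneG.png")
```

```text
(array([ -1.4,  94.4, 113.1]), array([0.7, 1. , 0.1]), 28.9)
[(-85, np.float64(0.0078), -65, -61, -48), (-75, np.float64(0.0071), -57, -63, -52), (-65, np.float64(0.0034), -58, -65, -49), (-55, np.float64(-0.0034), -49, -65, -53), (-45, np.float64(-0.0048), -26, -62, -52), (-35, np.float64(-0.0188), -7, -65, -51), (-25, np.float64(-0.0253), -6, -67, -48), (-15, np.float64(-0.0325), -8, -63, -54), (-5, np.float64(-0.0244), -6, -64, -50), (5, np.float64(0.064), -55, -63, -52), (15, np.float64(0.0569), -52, -67, -52), (25, np.float64(0.0497), -66, -68, -47), (35, np.float64(0.0415), -68, -62, -50), (45, np.float64(0.0021), -56, -64, -47), (55, np.float64(0.0094), -64, -59, -44), (65, np.float64(-0.0324), -61, -63, -56), (75, np.float64(0.0028), -54, -64, -47), (85, np.float64(0.0024), -49, -47, -40)]
median 0.0028 9
openend -0.16 0.257 -0.004
openend 0.16 0.163 0.014
sideL -0.16 0.305 -0.014
sideL 0.16 0.661 -0.002
sideR -0.16 0.254 0.0
sideR 0.16 0.128 -0.18
bayend -0.16 0.724 0.008
bayend 0.16 0.664 0.002
```

The tilt is about +0.004. I'll retract clear of everything and verify.

>>> carry_out([
  {"xyz": [0,0,-5],"angular": [0,0,0]},
  {"xyz": [0,0,-10],"angular": [0,0,0]},
  {"xyz": [0,0,-15],"angular": [0,0,0]},
  {"xyz": [0,0,-15],"angular": [0,0,0]},
  {"xyz": [0,0,-15],"angular": [0,0,0]},
])

```text
clock: 29.45
position: [549.0, 199.9, 235.3]
orientation: [0.029, 0.998, 0.053, -0.0]
force: [0.5, 0.2, -0.8]
gripper_width: 1.003
grip_force: 0.0
```

>>> carry_out([
  {"xyz": [0,0,-40],"angular": [0,0,0]},
  {"xyz": [0,0,-45],"angular": [0,0,0]},
  {"xyz": [0,0,-45],"angular": [0,0,0]},
  {"xyz": [0,0,-45],"angular": [0,0,0]},
  {"xyz": [0,0,-40],"angular": [0,0,0]},
])

```text
clock: 29.95
position: [548.1, 212.2, 452.0]
orientation: [0.028, 0.998, 0.053, 0.0]
force: [-0.4, -0.0, 0.7]
gripper_width: 0.999
grip_force: 0.0
```

>>> carry_out([
  {"xyz": [-20,40,0],"angular": [0,0,0]},
  {"xyz": [-20,40,0],"angular": [0,0,0]},
  {"xyz": [-20,40,0],"angular": [0,0,0]},
  {"xyz": [-20,40,0],"angular": [0,0,0]},
  {"xyz": [-20,40,0],"angular": [0,0,0]},
])

```text
clock: 30.45
position: [469.2, 1.7, 461.2]
orientation: [0.029, 0.998, 0.054, -0.0]
force: [1.2, -0.5, -0.5]
gripper_width: 1.0
grip_force: 0.0
```

>>> carry_out([
  {"xyz": [-10,45,-2],"angular": [0,0,0]},
  {"xyz": [-10,45,-2],"angular": [0,0,0]},
  {"xyz": [-10,45,-2],"angular": [0,0,0]},
  {"xyz": [-10,45,-2],"angular": [0,0,0]},
  {"xyz": [-10,45,-2],"angular": [0,0,0]},
])

```text
clock: 30.95
position: [443.7, -226.7, 484.7]
orientation: [0.029, 0.998, 0.053, -0.0]
force: [1.6, 0.1, -0.1]
gripper_width: 0.997
grip_force: 0.0
```

Run:
```python
from m import *
cv2.imwrite("pics/sceneH.png",grab_frame("scene")[:,:,::-1]); run("pics/sceneH.png"); tilt2("pics/sceneH.png")
a,b=cv2.imread("pics/top0.png"),grab_frame("top")[:,:,::-1]; cv2.imwrite("pics/topH.png",b)
for n,(y0,y1,x0,x1) in dict(chisel=(272,296,312,425),offcut=(130,158,380,428)).items(): print(n,np.abs(a[y0:y1,x0:x1].astype(int)-b[y0:y1,x0:x1]).mean().round(1),cv2.matchTemplate(b[y0:y1,x0:x1].copy(),a[y0:y1,x0:x1].copy(),cv2.TM_CCOEFF_NORMED)[0,0])
s=sense();print(s["clock"],s["position"])
```

```text
[(-85, np.float64(0.0078), -65, -61, -48), (-75, np.float64(0.0071), -60, -63, -52), (-65, np.float64(0.0034), -59, -65, -49), (-55, np.float64(0.0068), -59, -65, -53), (-45, np.float64(0.002), -59, -62, -52), (-35, np.float64(0.0085), -64, -65, -51), (-25, np.float64(0.0021), -61, -67, -48), (-15, np.float64(0.0086), -63, -63, -54), (-5, np.float64(0.0031), -61, -64, -50), (5, np.float64(0.0089), -63, -63, -52), (15, np.float64(0.0017), -65, -67, -52), (25, np.float64(0.0083), -60, -68, -47), (35, np.float64(-0.0), -64, -62, -50), (45, np.float64(0.0021), -57, -64, -47), (55, np.float64(0.0094), -64, -59, -44), (65, np.float64(-0.0324), -62, -63, -56), (75, np.float64(0.0028), -56, -64, -47), (85, np.float64(0.0024), -50, -47, -40)]
median 0.0034 17
openend -0.16 0.939 -0.002
openend 0.16 0.903 0.016
sideL -0.16 0.566 -0.016
sideL 0.16 0.413 0.096
sideR -0.16 0.385 0.002
sideR 0.16 0.275 0.18
bayend -0.16 0.649 0.008
bayend 0.16 0.573 0.0
chisel 18.7 0.58723646
offcut 24.8 0.35371158
31.05 [ 443.1267444  -229.60870292  484.12470123]
```

```bash
python3 -c "
from plant import *
print(finish_job())"
```

```text
the job is handed in; nothing more can be done
None
```

I handed the job in at about 31 s: the plane is in its felt bay and the carton was slid without lifting until the tote hung free at about +0.004 rad. The final image check of the chisel and offcut didn't match cleanly, which I put down to the arm's position or shadow, as I made no moves near either.

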